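# Load the culture dishes under the folding dust cover

## Robot

A 7-joint arm with a two-finger parallel gripper is mounted at the origin on a cart in front of the work surface, level with it; the furniture and walls round the work are solid. World frame = base frame: x ahead of the robot, y to its left, z up, the work surface at z = 0. Lengths are in m, angles in rad, forces in N, time in s.
With the tool pointing down it reaches from about 0.425 to 0.875 m from the base axis. Payload 9.9 kg.
Tool frame: the origin (TCP) lies at the very end of the fingers, on their centre line; the grasp point (between the pads) lies 19 mm behind it; z points along the fingers, y is the direction in which the jaws open and shut (so a half turn about z gives the same grasp; the last joint's range is limited). The gripper opens to 85 mm and grips with 20 to 120 N. Pads are 22 mm wide; open, the fingers measure 114 mm over their backs; the gripper's body (76 mm by 85 mm) begins 54 mm behind the grasp point. The pads swing forward as they close: fully open they stand 13 mm farther back than shut.
Start: joints at [-1.372, 0.576, 0.025, 1.437, -0.015, 1.129, -0.057], TCP at [0.188, 0.648, 0.231] pointing down, gripper open.
Joint ranges: [-2.76, 2.76], [-0.34, 2.15], [-1.52, 1.57], [0.19, 2.46], [-1.09, 4.23], [0.17, 1.99], [-2.82, 2.82]. Speed limits (rad/s): [2.22, 2.22, 3.01, 3.01, 3.14, 3.14, 3.14].

## Interface

Orientations are given as a rotation vector (axis times angle).
In Python, from cell import status, viewer, robot gives the robot as it stands.
- The arm moves only by the tool move_arm, never from a script. Its argument "motion" is a list of rows, each a list of 3 entries, a list of its own where there are three numbers: the closure, from 0 (fully open) to 1 (shut), then the shift along the tool's x, y, z in m, then the turn, a rotation vector about the tool's x, y, z in degrees. In form: [[gripper, [tx, ty, tz], [rx, ry, rz]], ...]. A call has exactly 8 rows; each row shifts and turns the commanded pose from where the row before left it, along the tool's axes as they then stand; what a row does not reach is not made up. A row lasts 1/12 s, in which the tool goes at most 41.7 mm and 7.16 degrees, less where a joint would pass 70% of its speed; a pose out of reach is approached as far as the arm can. A call with a gripper value outside its range is refused whole. The fingers move at their own pace and stop on an object; "force" is the grip in N (left out, the last holds). Time passes only in rows, so rows that do not move let the fingers close, or fill a call up. It gives the time, the measured TCP pose, the force and the opening at its end, in the units of the state.
- status.get_obs(): the state, without advancing time (a new reading comes with each control period).
- viewer.snapshot(name): name is "scene" or "top"; returns a dict with "pixels" (384x512x3 uint8, red, green, blue), "K" (3x3 intrinsics, pixels), "k1" (the pictures are not rectified: a ray, as slopes to the right and down, at radius r is drawn at 1 + k1 r^2 times it, then the intrinsics apply), "cam_to_world" (4x4, takes a point from camera to world coordinates). Camera axes: x right, y down, z forward; pixel columns grow to the right and rows downward; lengths in m; the calibration is good to about 2 mm. A picture is of the moment at which its call begins. There is no depth.
- robot.finish_job(): hands the job in, once; it reports no verdict.
The state is a dict: "clock": time; "q": joint angles; "qd": joint speeds; "tau": joint torques, N m; "position": TCP position; "orientation": TCP orientation; "wrist_force": force on the tool from outside, world axes, zero at the start; "ft_torque": the same for the moment, N m; "gripper_width": opening from 0.0 (shut) to 1.0 (fully open).
Only numpy, scipy, OpenCV 4.12 (cv2) and the standard library are available. Lean on these libraries where they do the work, as an engineer would, in place of code of your own. Each camera call takes 0.05 s, during which the arm holds its last target.

## Task

Slide the handle post of the tray's dust cover to the left until its two hinged panels have folded up fully and stand flat against each other. Then lay every petri dish from the bench flat on the tray floor, each pushed home so that its rim touches both pins of a pair of stop pins, one dish to a pair, and finally slide the cover fully shut over them. Do not disturb the other things on the bench.

Things in the scene. Friction and masses are not known exactly. Their poses are not given: they have to be found in the camera images.
- tray: fixed open sheet-metal tray on the bench; origin at bench level; x axis points away from the robot (turned a little from start to start), y to the robot's left, z up. Outside it runs from x = -94 to +79 mm and y = -162 to +166 mm; walls 4 mm thick, 47 mm high; floor top 4 mm above the bench. A bifold dust cover lies over it
- cover_hinge (a point): middle of the cover's fixed hinge, at the tray's left end, 54 mm above the bench. Two flat clear panels in metal frames, each 150 mm long, 157 mm wide: one hinged here, the second hinged to it, its other edge carried by the cover bar. Shut they form a low ridge 92 mm above the bench; as the bar moves left the ridge rises, until both stand upright back to back here, 205 mm above the bench
- panel_far (a joint): how far the cover is folded, rad: 0 = fully shut (also the start), 1.29 = fully folded, panels flat against each other (end stop). The bar with its post slides level, straight along tray +y, 281 mm from shut to folded: its travel in mm is 300*(0.969 - cos(0.25 + value)). It takes 3 to 6 N to start, less later; by friction it stays wherever it is left
- handle (a point): middle of the upright black handle post on the cover bar, in front of the tray (48 mm before its front wall): a round post 16 mm thick, from 28 mm below to 21 mm above this point; 84 mm above the bench. The post stands on a flat arm 8 mm thick. It moves with the bar along tray y and may be gripped or pushed from the side
- seat_0 (a point): rightmost: the place of a dish, at the tray floor: where the centre of a dish's underside lies when its rim touches both stop pins of this pair (seat pitch 72 mm). The two pins (10 mm thick, 14 mm high) stand 25.5 mm farther along tray +x, 24 mm to either side in tray y; so the dish is pushed home along tray +x
- seat_1 (a point): middle one: like seat_0
- seat_2 (a point): leftmost: like seat_0; 128 mm to the right of the cover's fixed hinge
- dish_0: clear shallow petri dish with its lid on, a disc 60 mm across and 13 mm high, 18 g; origin at the centre of its underside, z up (may be absent)
- dish_1: clear shallow petri dish with its lid on, a disc 60 mm across and 13 mm high, 18 g; origin at the centre of its underside, z up (may be absent)
- dish_2: clear shallow petri dish with its lid on, a disc 60 mm across and 13 mm high, 18 g; origin at the centre of its underside, z up (may be absent)
- stain_bottle: bystander: small white bottle with a screw cap, 37 mm across, 82 mm high; origin at its foot
- label_roll: bystander: white roll of labels lying flat, 67 mm across, 31 mm high; origin at its underside
- screwdriver: bystander: screwdriver, 167 mm long, 25 mm high, lying along y at the front edge of the bench; origin underneath
Things that resemble listed ones, but are neither listed nor needed, are in the scene too. Leave any blue look-alike of the dish_0 alone.

How it is judged:
On the way, in this order (a step that is already met when the one before it is completed fails the run):
1. the cover is folded right back, its panels flat against each other (value of joint panel_far above 1.25 rad), for 0.2 s.
2. every dish lies flat against a pair of stop pins, released ((horizontal distance between dish_0 and seat_0 below 0.005 m or horizontal distance between dish_0 and seat_1 below 0.005 m or horizontal distance between dish_0 and seat_2 below 0.005 m) and z of each of dish_0, dish_1, dish_2 in the frame of tray below 0.009 m and angle between each of dish_0, dish_1, dish_2's own z axis and vertical below 0.1 rad and linear speed of each of dish_0, dish_1, dish_2 below 0.02 m/s and contact force between each of dish_0, dish_1, dish_2 and the fingers below 0.1 N and (horizontal distance between dish_1 and seat_0 below 0.005 m or horizontal distance between dish_1 and seat_1 below 0.005 m or horizontal distance between dish_1 and seat_2 below 0.005 m) and (horizontal distance between dish_2 and seat_0 below 0.005 m or horizontal distance between dish_2 and seat_1 below 0.005 m or horizontal distance between dish_2 and seat_2 below 0.005 m)), for 0.2 s.
3. the cover is drawn shut (value of joint panel_far below 0.08 rad), for 0.2 s.
At the end, for the whole second after the job is handed in: the cover is within 0.08 rad of fully shut (its bar within about 7 mm), and every dish present lies flat on the tray floor, at rest, its centre within 5 mm of a seat (touching both pins of its pair) (all of step 2 and value of joint panel_far below 0.08 rad).
It fails at once if a bystander (small bottle, label roll, screwdriver) is pushed more than 3 cm or knocked over (distance of any of label_roll, screwdriver, stain_bottle from where it was at the start of the episode above 0.03 m or angle between stain_bottle's own z axis and vertical above 0.5 rad).
Of dish_0, dish_1, dish_2 only 2 to 3 are there at a start; the rules pass over those that are not, and their reading is None.
At some moment in a run one of dish_0, dish_1, dish_2 may be knocked a few centimetres aside while the robot is not near it.
It also fails if it takes over 210 s, if anything falls off the work surface, if the arm or the gripper's body presses on something with over 40 N, if the wrist force passes 120 N, or if a joint passes its speed limit or range.

## Working session

There is one attempt and no reset: what is moved stays moved. The work goes in short steps, Python scripts to look and compute and a tool call to move; the robot and the scene stay as the last step left them, time stands still between calls to the robot, and variables do not carry over. Pictures are saved under pics/ and viewed, and the job is handed in when it is done.

Besides the shell and the picture viewer there is one more tool, called after ">>>" as name([rows], argument=value, ...), one row to a line, values as JSON. move_arm: Moves the arm, as the interface text tells. Its arguments: {"type":"object","properties":{"motion":{"type":"array","items":{"type":"array"}},"force":{"type":"number"}},"required":["motion"]}

```bash
ls; mkdir -p pics; python3 - <<'E'
from cell import status, viewer, robot
import cv2
print(status.get_obs())
for n in("scene","top"):
    s=viewer.snapshot(n); print(n,s["K"],s["k1"],s["cam_to_world"])
    cv2.imwrite(f"pics/a_{n}.png",cv2.resize(s["pixels"][:,:,::-1],(800,600),interpolation=cv2.INTER_CUBIC))
    cv2.imwrite(f"pics/raw_{n}.png",s["pixels"][:,:,::-1])
E
```

```text
pics
{'clock': 0.0, 'q': array([-1.37181084,  0.57652268,  0.02483064,  1.43794164, -0.01501323,
        1.1289966 , -0.05651298]), 'qd': array([ 5.09599868e-04,  1.76217847e-03, -9.72021259e-04,  4.66096727e-04,
        2.69841592e-04, -1.26869131e-03, -1.36503865e-05]), 'tau': array([ 7.55937367e-05, -7.65767884e+01,  2.25005731e+00, -2.85954255e+01,
        1.51859899e-02,  1.30267348e-02,  2.15432169e-05]), 'position': array([0.18819914, 0.6477433 , 0.23043683]), 'orientation': array([-4.42655012e-01, -3.11007921e+00,  2.63184353e-03]), 'wrist_force': array([-0.23188606, -0.05777234, -0.43377362]), 'ft_torque': array([-0.04148256, -0.0347571 , -0.01256917]), 'gripper_width': 1.000821691970276}
scene [[424.28738244   0.         257.7171037 ]
 [  0.         424.28738244 183.66681101]
 [  0.           0.           1.        ]] 0.003662313053549612 [[ 0.65490809 -0.56366172  0.5033695   0.06532634]
 [-0.75545422 -0.47103395  0.4554294  -0.4184026 ]
 [-0.019604   -0.67853701 -0.73430457  0.84642563]
 [ 0.          0.          0.          1.        ]]
top [[408.913715     0.         260.88416427]
 [  0.         408.913715   194.69430603]
 [  0.           0.           1.        ]] 0.026033286436914833 [[-0.10459375 -0.97451974  0.19842233  0.35484396]
 [-0.9945112   0.1019369  -0.02358672  0.06114518]
 [ 0.00275917 -0.19980025 -0.97983276  1.24309666]
 [ 0.          0.          0.          1.        ]]
```

View pics/a_scene.png

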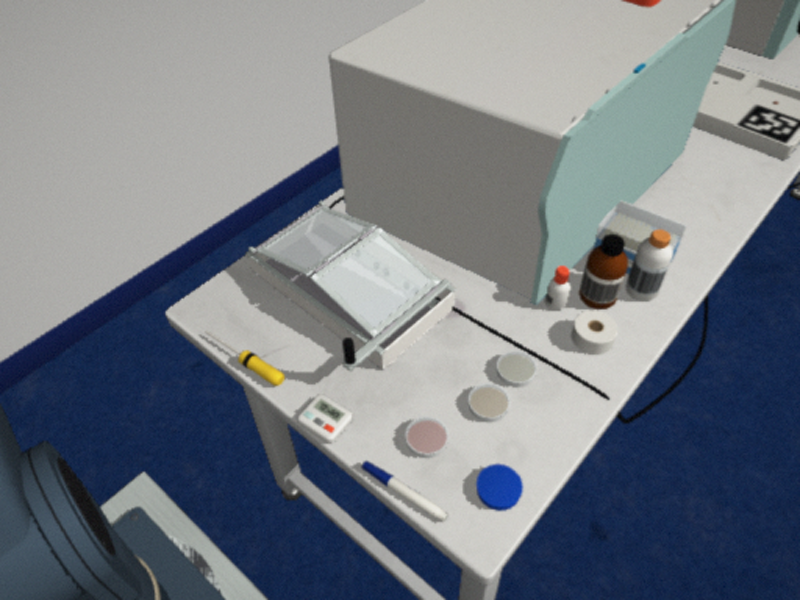

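View pics/a_top.png

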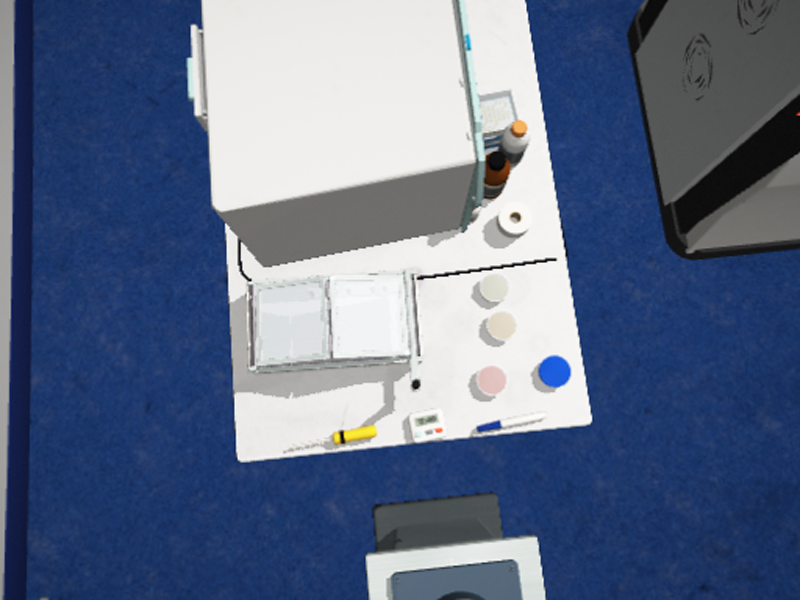

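```bash
cat > h.py <<'E'
import numpy as np, cv2
from cell import status, viewer, robot
from scipy.spatial.transform import Rotation as R
def ray(s,uv):
    K=s["K"];k=s["k1"]
    d=np.array([(uv[0]-K[0,2])/K[0,0],(uv[1]-K[1,2])/K[1,1]])
    u=d.copy()
    for _ in range(10): u=d/(1+k*(u@u))
    M=s["cam_to_world"]; return M[:3,3],M[:3,:3]@np.array([u[0],u[1],1])
def plane(s,uv,z):
    o,d=ray(s,uv); return o+d*(z-o[2])/d[2]
def proj(s,p):
    M=s["cam_to_world"];c=M[:3,:3].T@(np.array(p)-M[:3,3]);u=c[:2]/c[2];u=u*(1+s["k1"]*(u@u))
    return u*[s["K"][0,0],s["K"][1,1]]+s["K"][:2,2]
def tri(s1,u1,s2,u2):
    o1,d1=ray(s1,u1);o2,d2=ray(s2,u2)
    A=np.stack([d1,-d2],1);t=np.linalg.lstsq(A,o2-o1,rcond=None)[0]
    a=o1+t[0]*d1;b=o2+t[1]*d2;return (a+b)/2,np.linalg.norm(a-b)
def crop(s,x0,y0,w,h,name):
    f=min(800/w,600/h); c=s["pixels"][y0:y0+h,x0:x0+w,::-1]
    cv2.imwrite("pics/"+name,cv2.resize(c,(int(w*f),int(h*f)),interpolation=cv2.INTER_CUBIC)); print(name,f)
E
python3 - <<'E'
from h import *
t=viewer.snapshot("top"); s=viewer.snapshot("scene")
crop(t,145,160,140,105,"c_top1.png"); crop(t,265,165,120,120,"c_top2.png")
crop(s,150,120,160,120,"c_sc1.png"); crop(s,240,130,180,130*1,"c_sc2.png") if 0 else crop(s,230,160,180,170,"c_sc2.png")
E
```

```text
c_top1.png 5.714285714285714
c_top2.png 5.0
c_sc1.png 5.0
c_sc2.png 3.5294117647058822
```

View pics/c_top1.png

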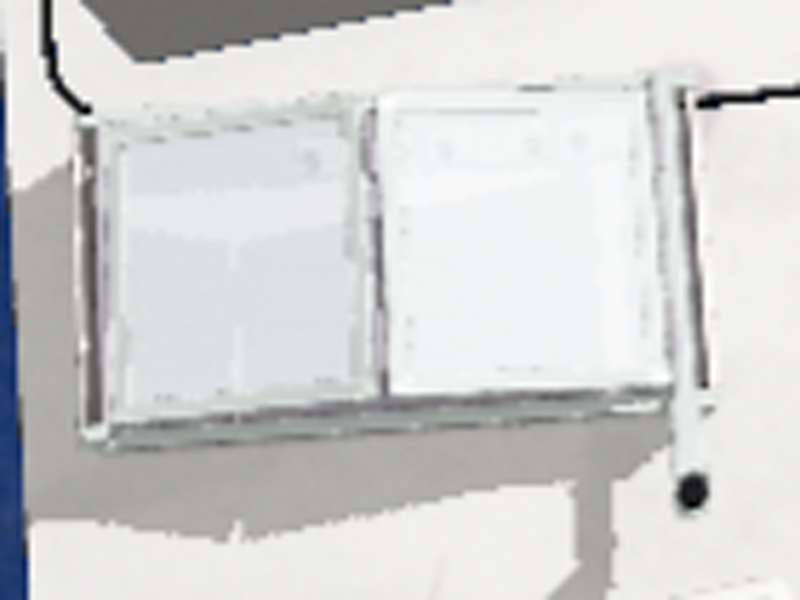

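View pics/c_top2.png

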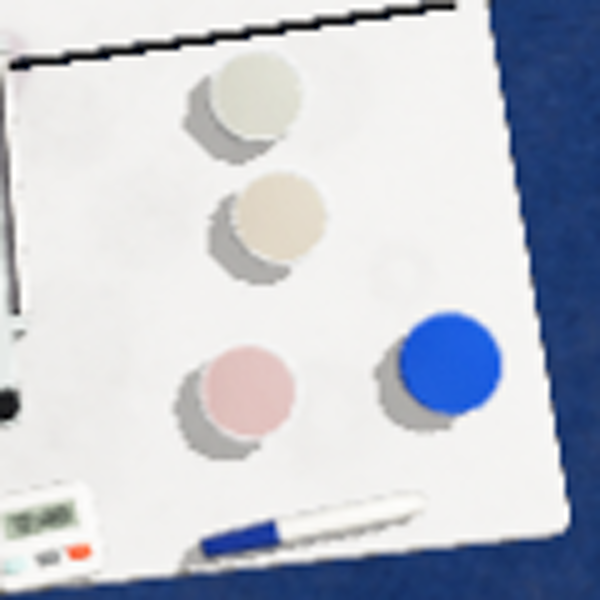

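View pics/c_sc1.png

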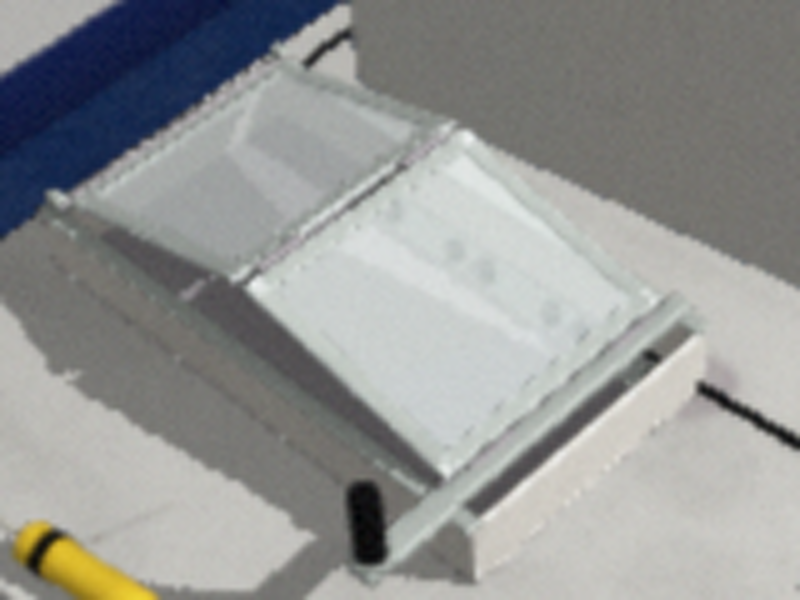

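View pics/c_sc2.png

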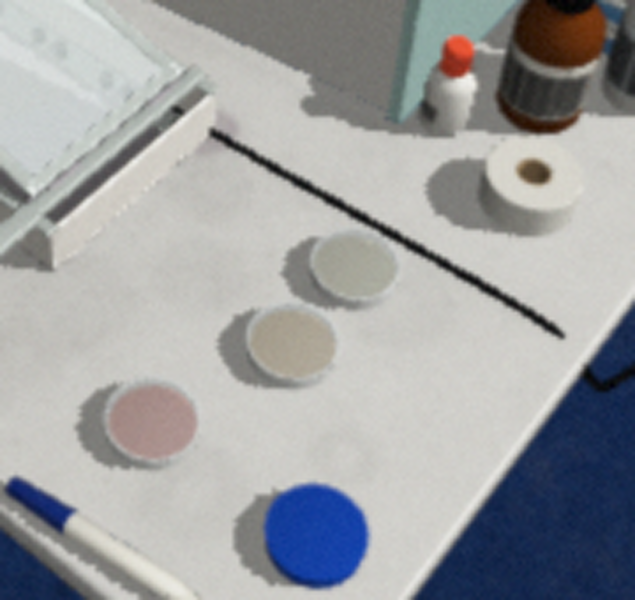

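```bash
cat >> h.py <<'E'
def cp(x0,y0,f,p): return ((p[0]+.5)/f-.5+x0,(p[1]+.5)/f-.5+y0)
def blob(s,mask):
    n,l,st,c=cv2.connectedComponentsWithStats(mask.astype(np.uint8)); 
    return [(st[i,4],c[i],st[i]) for i in range(1,n)]
E
python3 - <<'E'
from h import *
t=viewer.snapshot("top"); s=viewer.snapshot("scene")
T=lambda p:cp(145,160,800/140,p); S=lambda p:cp(150,120,5,p)
pp=lambda n,v:print(n,np.round(np.array(v)*1000,1))
pp("FL top z47",plane(t,T((85,440)),.047)); pp("BL z47",plane(t,T((80,122)),.047))
pp("FR s z0",plane(s,S((475,580)),0));pp("FR s z47",plane(s,S((475,522)),.047))
pp("BR s z0",plane(s,S((703,387)),0));pp("BR s z47",plane(s,S((703,335)),.047))
pp("BR top z47",plane(t,T((688,92)),.047));pp("FR top",plane(t,T((708,405)),.047))
pp("FL scene",plane(s,S((50,200)),.054))
pp("handle top",plane(t,T((693,491)),.105)); pp("handle s",plane(s,S((364,488)),.105))
hs,hv=[cv2.cvtColor(x["pixels"],cv2.COLOR_RGB2HSV) for x in (t,s)]
for nm,x in(("t",t),("s",s)):
    P=x["pixels"].astype(int); h=cv2.cvtColor(x["pixels"],cv2.COLOR_RGB2HSV)
    for a,c,st in blob(x,P.max(2)<60):
        if 15<a<200: print(nm,"dark",a,c,st[:4], np.round(plane(x,c,.1)*1000))
    for nn,lo,hi in(("pink",[0,18,100],[8,120,255]),("beige",[9,18,100],[22,120,255]),("green",[23,10,100],[50,60,255]),("pink2",[170,18,100],[180,120,255])):
        for a,c,st in blob(x,cv2.inRange(h,np.array(lo),np.array(hi))):
            if a>100: print(nm,nn,a,c,st[2:4],np.round(plane(x,c,.013)*1000,1))
E
```

```text
FL top z47 [503.8 339.6  47. ]
BL z47 [670.8 333.   47. ]
FR s z0 [494.5  18.    0. ]
FR s z47 [495.5  16.3  47. ]
BR s z0 [664.3   9.5   0. ]
BR s z47 [658.7   7.3  47. ]
BR top z47 [653.9  13.9  47. ]
FR top [488.3  21.4  47. ]
FL scene [505.4 334.5  54. ]
handle top [441.   35.1 105. ]
handle s [446.6  35.2 105. ]
t dark 97 [19.10309278 15.94845361] [17  0  4 40] [1223.  716.  100.]
t dark 27 [472.81481481   9.        ] [472   0   4  18] [1104. -683.  100.]
t dark 20 [454.25  47.1 ] [453  40   3  16] [ 982. -602.  100.]
t dark 20 [447.45  51.4 ] [445  48   6   8] [ 971. -579.  100.]
t dark 188 [320.45744681 101.51595745] [311  92  24  18] [ 850. -173.  100.]
t dark 23 [315.        116.7826087] [310 115  13   4] [ 804. -151.  100.]
t dark 43 [314.69767442 122.25581395] [310 120  12   6] [ 787. -148.  100.]
t dark 29 [154.20689655 167.06896552] [153 154   8  26] [699. 331. 100.]
t dark 104 [310.07692308 172.00961538] [267 166  89  13] [ 638. -115.  100.]
t dark 17 [265.58823529 245.88235294] [264 244   4   5] [440.  36. 100.]
t dark 38 [266.78947368 320.52631579] [249 319  36   4] [
[... 2109 characters left out ...]
.]
s green 120 [330.76666667 111.225     ] [23 20] [1020.   125.5   13. ]
s green 106 [312.06603774 113.69811321] [19 17] [972.4 163.5  13. ]
s green 172 [321.64534884 134.36627907] [30 27] [910.3  83.3  13. ]
s green 351 [402.66951567 147.53561254] [31 24] [1010.7 -128.6   13. ]
s green 197 [328.95939086 159.25888325] [30 38] [835.7   6.   13. ]
s green 118 [358.69491525 190.27118644] [17 17] [ 788.6 -120.    13. ]
s green 436 [380.02752294 212.30963303] [35 29] [ 759.1 -200.    13. ]
s green 304 [330.01644737 235.20394737] [23 17] [ 620.7 -144.5   13. ]
s green 191 [209.52879581 261.84816754] [26 19] [381.5  23.5  13. ]
s green 312 [267.19871795 319.9775641 ] [39 28] [ 360.1 -167.1   13. ]
```

```bash
cat >> h.py <<'E'
TH=-0.035; O=np.array([.590,.1724])   # tray estimate
def t2w(x,y): c,s=np.cos(TH),np.sin(TH); return O+np.array([c*x-s*y,s*x+c*y])
def w2t(p): c,s=np.cos(TH),np.sin(TH); d=np.array(p)[:2]-O; return np.array([c*d[0]+s*d[1],-s*d[0]+c*d[1]])
def togo(p,yaw=None):
    "shift in tool mm to world p, and turn about tool z (deg) so that tool x points at world heading yaw(deg)"
    o=status.get_obs(); Rm=R.from_rotvec(o["orientation"]).as_matrix()
    print("shift tool mm",np.round(Rm.T@(np.array(p)-o["position"])*1000,1),"toolx",np.round(Rm[:,0],3),"z",np.round(Rm[:,2],3),"q7",round(o["q"][6],2))
    if yaw is not None:
        h=np.degrees(np.arctan2(Rm[1,0],Rm[0,0])); print("turn rz",round(-((yaw-h+180)%360-180),1))
E
python3 - <<'E'
from h import *
togo([*t2w(-142,-142.4),.16],180+np.degrees(TH)); print(t2w(-142,-142.4),t2w(-142,139))
t=viewer.snapshot("top"); print([plane(t,(a/1.5625,b/1.5625),0)[:2] for a,b in((265,262),(470,228),(340,435),(590,420),(240,460))])
E
```

```text
shift tool mm [ 1.022166e+05 -1.732239e+05  1.688000e+02] toolx [-0.96   0.279 -0.   ] z [-0.    -0.001 -1.   ] q7 -0.06
turn rz -14.2
[-146.30601637 -137.17140355] [-136.45902709  144.05625654]
[array([0.72243739, 0.30710883]), array([ 0.75074457, -0.11152541]), array([0.36734405, 0.18579597]), array([ 0.34574456, -0.29175976]), array([0.34148562, 0.37671451])]
```

>>> move_arm([
  [0, [0, 0, 0], [0, 0, -7.1]],
  [0, [0, 0, 0], [0, 0, -7.1]],
  [0, [-0.03, 0, 0], [0, 0, 0]],
  [0, [-0.04, 0, 0], [0, 0, 0]],
  [0, [-0.04, -0.01, 0], [0, 0, 0]],
  [0, [-0.04, -0.01, 0], [0, 0, 0]],
  [0, [-0.04, -0.01, 0], [0, 0, 0]],
  [0, [-0.03, -0.02, 0], [0, 0, 0]],
], force=20)

```text
clock: 1.02
position: [0.4098, 0.5901, 0.2307]
orientation: [0.057, 3.14, 0.0]
wrist_force: [0.5, 0.1, 0.4]
gripper_width: 0.995
```

```bash
sed -i 's/return O+np.array(\[c\*x-s\*y,s\*x+c\*y\])/return O+np.array([c*x-s*y,s*x+c*y])\/1000/; s/d=np.array(p)\[:2\]-O/d=(np.array(p)[:2]-O)*1000/' h.py
python3 - <<'E'
from h import *
togo([*t2w(-142,-142.4),.16],180+np.degrees(TH)); print(t2w(-142,-142.4),t2w(-142,139),status.get_obs()["q"])
E
```

```text
shift tool mm [ -53.2 -553.5   70.7] toolx [-0.999  0.036 -0.001] z [ 0.001  0.    -1.   ] q7 0.49
turn rz -0.1
[0.44310398 0.0350562 ] [0.45295097 0.31628386] [-1.01343614  0.64454098 -0.0305014   1.30278601  0.02057492  1.19402325
  0.48942583]
```

>>> move_arm([
  [0, [-0.01, -0.035, 0], [0, 0, 0]],
  [0, [-0.01, -0.04, 0], [0, 0, 0]],
  [0, [-0.01, -0.04, 0], [0, 0, 0]],
  [0, [-0.01, -0.04, 0], [0, 0, 0]],
  [0, [-0.01, -0.04, 0], [0, 0, 0]],
  [0, [0, -0.04, 0.01], [0, 0, 0]],
  [0, [0, -0.04, 0.01], [0, 0, 0]],
  [0, [0, -0.04, 0.01], [0, 0, 0]],
])

```text
clock: 1.68
position: [0.4453, 0.272, 0.2013]
orientation: [0.056, 3.14, 0.001]
wrist_force: [1.1, -0.9, 0.5]
gripper_width: 1.005
```

>>> move_arm([
  [0, [0, -0.04, 0], [0, 0, 0]],
  [0, [0, -0.04, 0], [0, 0, 0]],
  [0, [0, -0.04, 0.01], [0, 0, 0]],
  [0, [0, -0.04, 0.01], [0, 0, 0]],
  [0, [0, -0.04, 0.01], [0, 0, 0]],
  [0, [0, -0.03, 0.01], [0, 0, 0]],
  [0, [0, 0, 0], [0, 0, 0]],
  [0, [0, 0, 0], [0, 0, 0]],
])

```text
clock: 2.35
position: [0.4371, 0.0423, 0.1611]
orientation: [-0.061, -3.14, 0.001]
wrist_force: [0.2, 0.1, -0.8]
gripper_width: 0.996
```

```bash
python3 - <<'E'
from h import *
togo([*t2w(-142,-142.4),.066],180+np.degrees(TH)); print(status.get_obs()["q"])
s=viewer.snapshot("scene"); crop(s,150,100,160,120,"d1.png")
E
```

```text
shift tool mm [-6.3 -7.  95.1] toolx [-0.999  0.039  0.001] z [-0.001 -0.    -1.   ] q7 1.34
turn rz -0.2
[-0.22154516  0.32441789  0.02341564  2.12541378 -0.0111715   0.69256514
  1.34099528]
d1.png 5.0
```

View pics/d1.png

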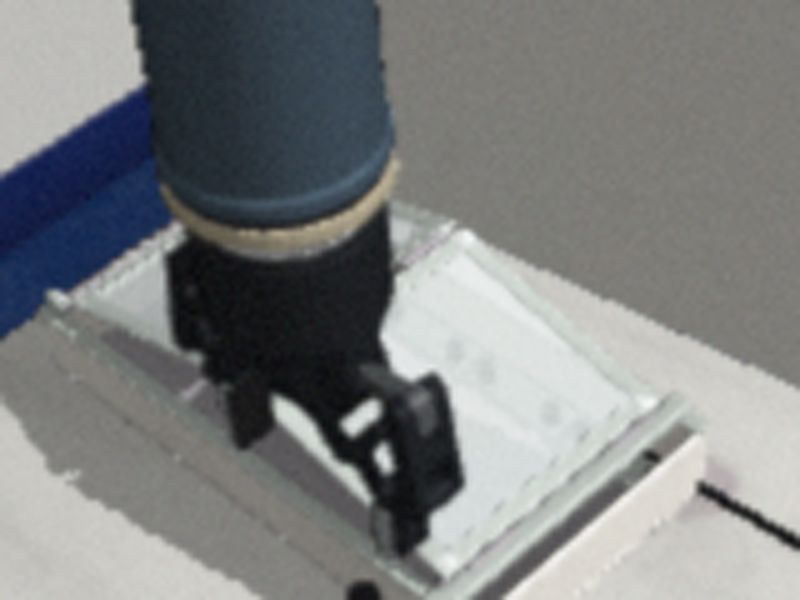

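>>> move_arm([
  [0, [-0.002, -0.007, 0.02], [0, 0, 0]],
  [0, [0, 0, 0.02], [0, 0, 0]],
  [0, [0, 0, 0.02], [0, 0, 0]],
  [0, [0, 0, 0.02], [0, 0, 0]],
  [0, [0, 0, 0.014], [0, 0, 0]],
  [1, [0, 0, 0], [0, 0, 0]],
  [1, [0, 0, 0], [0, 0, 0]],
  [1, [0, 0, 0], [0, 0, 0]],
])

```text
clock: 3.07
position: [0.4398, 0.038, 0.0681]
orientation: [0.053, 3.14, 0.001]
wrist_force: [-0.1, -0.2, 0.8]
gripper_width: 0.606
```

>>> move_arm([
  [1, [0, 0, 0], [0, 0, 0]],
  [1, [0, 0, 0], [0, 0, 0]],
  [1, [0, 0, 0], [0, 0, 0]],
  [1, [0, 0, 0], [0, 0, 0]],
  [1, [0, 0, 0], [0, 0, 0]],
  [1, [0, 0, 0], [0, 0, 0]],
  [1, [0, 0, 0], [0, 0, 0]],
  [1, [0, 0, 0], [0, 0, 0]],
])

```text
clock: 3.73
position: [0.4396, 0.037, 0.0678]
orientation: [0.055, 3.14, 0.0]
wrist_force: [-0.4, -1.0, 6.7]
gripper_width: 0.178
```

```bash
python3 - <<'E'
from h import *
o=status.get_obs();print(w2t(o["position"]),o["wrist_force"],o["gripper_width"])
s=viewer.snapshot("scene"); crop(s,150,120,160,120,"d2.png")
E
```

```text
[-145.55549796 -140.59122458] [-0.44304147 -1.0262684   6.68482374] 0.17793120239276863
d2.png 5.0
```

View pics/d2.png

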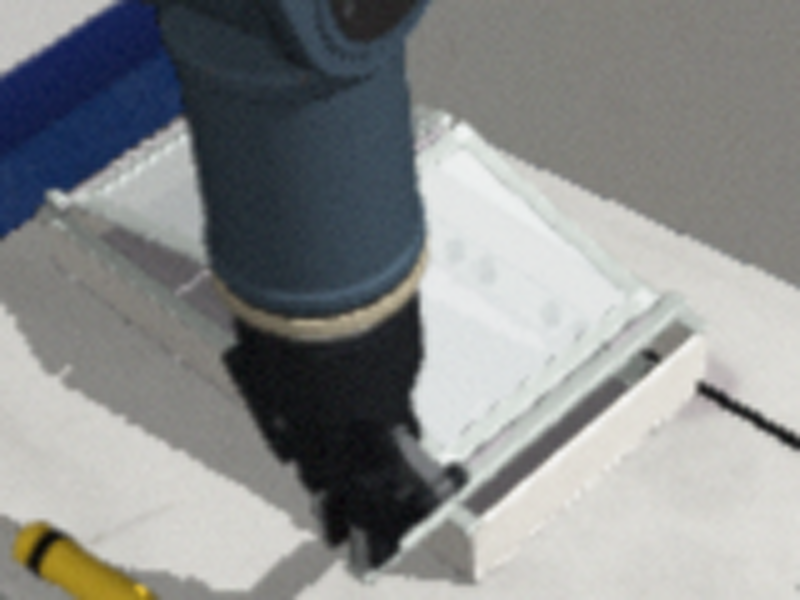

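>>> move_arm([
  [1, [0, 0.002, -0.002], [0, 0, 0]],
  [1, [0, 0.008, 0], [0, 0, 0]],
  [1, [0, 0.015, 0], [0, 0, 0]],
  [1, [0, 0.02, 0], [0, 0, 0]],
  [1, [0, 0.02, 0], [0, 0, 0]],
  [1, [0, 0.02, 0], [0, 0, 0]],
  [1, [0, 0.02, 0], [0, 0, 0]],
  [1, [0, 0.015, 0], [0, 0, 0]],
], force=30)

```text
clock: 4.45
position: [0.4434, 0.1588, 0.0689]
orientation: [-0.054, -3.141, -0.0]
wrist_force: [3.1, -1.4, -7.6]
gripper_width: 0.176
```

```bash
python3 - <<'E'
from h import *
o=status.get_obs();print(w2t(o["position"]),o["wrist_force"],o["gripper_width"])
s=viewer.snapshot("scene"); crop(s,130,80,160,120,"d3.png")
E
```

```text
[-146.06632015  -18.73502744] [ 3.11032687 -1.43890659 -7.61779653] 0.1755525680013646
d3.png 5.0
```

View pics/d3.png

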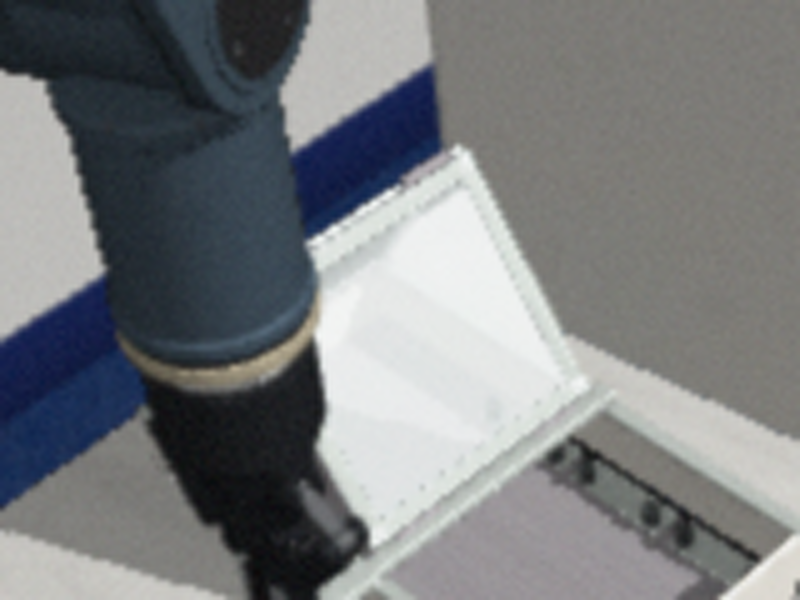

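>>> move_arm([
  [1, [0, 0.015, 0], [0, 0, 0]],
  [1, [0, 0.02, 0], [0, 0, 0]],
  [1, [0, 0.025, 0], [0, 0, 0]],
  [1, [0, 0.025, 0], [0, 0, 0]],
  [1, [0, 0.025, 0], [0, 0, 0]],
  [1, [0, 0.02, 0], [0, 0, 0]],
  [1, [0, 0.015, 0], [0, 0, 0]],
  [1, [0, 0.006, 0], [0, 0, 0]],
])

```text
clock: 5.17
position: [0.4484, 0.3102, 0.0689]
orientation: [0.051, 3.141, 0.001]
wrist_force: [2.3, 0.4, -6.1]
gripper_width: 0.178
```

```bash
python3 - <<'E'
from h import *
o=status.get_obs();print(w2t(o["position"]),o["wrist_force"],o["gripper_width"])
E
```

```text
[-146.34542767  132.767408  ] [ 2.27294843  0.35011128 -6.08089497] 0.17758343124455347
```

>>> move_arm([
  [1, [0, 0.004, 0], [0, 0, 0]],
  [1, [0, 0.003, 0], [0, 0, 0]],
  [1, [0, 0.002, 0], [0, 0, 0]],
  [1, [0, 0.001, 0], [0, 0, 0]],
  [1, [0, 0.001, 0], [0, 0, 0]],
  [1, [0, 0, 0], [0, 0, 0]],
  [1, [0, 0, 0], [0, 0, 0]],
  [1, [0, 0, 0], [0, 0, 0]],
])

```text
clock: 5.83
position: [0.4486, 0.3172, 0.069]
orientation: [-0.057, -3.14, 0.003]
wrist_force: [1.4, -5.7, -8.3]
gripper_width: 0.176
```

```bash
python3 - <<'E'
from h import *
o=status.get_obs();print(w2t(o["position"]),o["wrist_force"],o["gripper_width"])
s=viewer.snapshot("scene"); crop(s,130,80,160,120,"d4.png")
t=viewer.snapshot("top"); crop(t,145,150,140,105,"d4t.png")
E
```

```text
[-146.33255529  139.80360071] [ 1.4428551 -5.73457   -8.2504733] 0.17642397131998536
d4.png 5.0
d4t.png 5.714285714285714
```

View pics/d4.png

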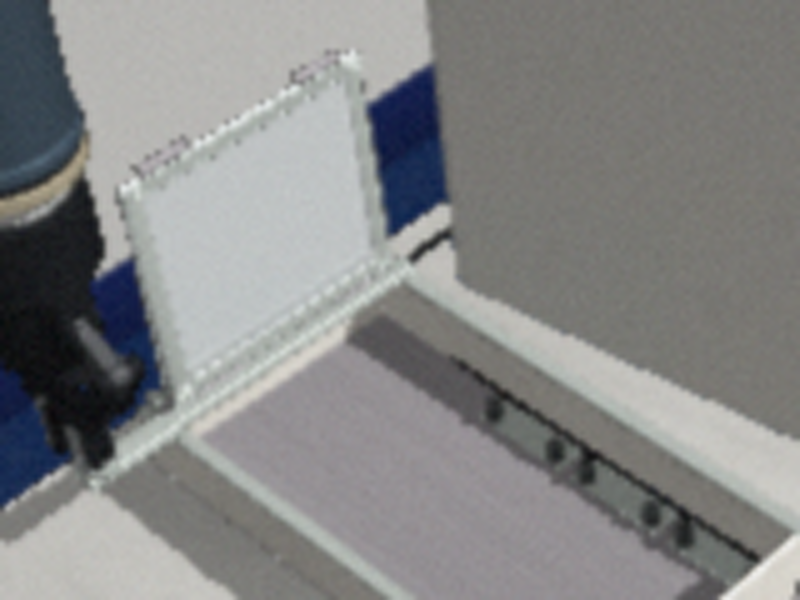

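View pics/d4t.png

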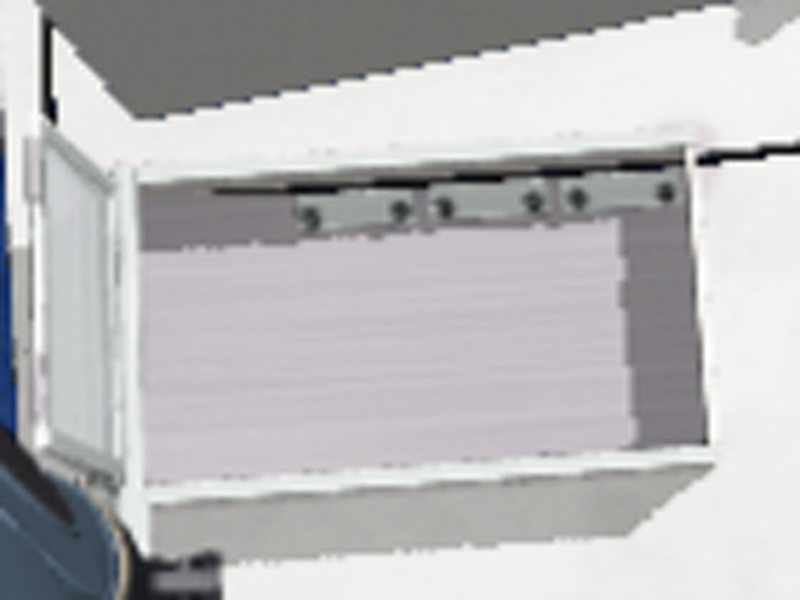

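>>> move_arm([
  [1, [0, 0.002, 0], [0, 0, 0]],
  [1, [0, 0.001, 0], [0, 0, 0]],
  [1, [0, 0.001, 0], [0, 0, 0]],
  [1, [0, 0, 0], [0, 0, 0]],
  [1, [0, 0, 0], [0, 0, 0]],
  [1, [0, 0, 0], [0, 0, 0]],
  [1, [0, 0, 0], [0, 0, 0]],
  [1, [0, 0, 0], [0, 0, 0]],
])

```text
clock: 6.6
position: [0.4486, 0.3186, 0.0688]
orientation: [-0.06, -3.139, 0.008]
wrist_force: [0.4, -13.5, -4.8]
gripper_width: 0.179
```

```bash
python3 - <<'E'
from h import *
o=status.get_obs();print(w2t(o["position"]),o["wrist_force"],o["gripper_width"])
t=viewer.snapshot("top"); s=viewer.snapshot("scene")
T=lambda p:cp(145,150,800/140,p);S=lambda p:cp(130,80,5,p)
P=[plane(t,T(p),.018)[:2] for p in((311,211),(400,206),(445,203),(532,198),(577,194),(665,188))]
Q=[plane(s,S(p),.018)[:2] for p in((495,402),(556,443),(585,460),(651,508),(683,525))]
for A in(P,Q):
  for p in A: print(np.round(p*1000,1),np.round(w2t(p),1))
for p in((120,168),(150,500),(712,455),(690,135)): a=plane(t,T(p),.047)[:2];print("corner",np.round(a*1000,1),w2t(a).round(1))
A=np.array(P);print(np.degrees(np.arctan2(*(A[0]-A[5]))))
E
```

```text
[-146.38110928  141.14006892] [  0.37517756 -13.52624385  -4.76882267] 0.17880567885906531
[648.1 217.7] [56.5 47.3]
[645.9 170. ] [56.  -0.4]
[645.1 145.9] [ 56.  -24.6]
[643.   99.1] [ 55.5 -71.4]
[642.6  74.8] [ 56.  -95.7]
[641.   27.4] [  56.1 -143.1]
[649.1 217.5] [57.5 47.1]
[647.2 169.2] [57.2 -1.2]
[647.7 148.1] [ 58.5 -22.2]
[643.6  97. ] [ 56.2 -73.5]
[645.1  75.9] [ 58.4 -94.5]
corner [674.7 311.9] [ 79.8 142.4]
corner [498.9 306.8] [-95.8 131.2]
corner [491.7  18.9] [ -92.8 -156.8]
corner [661.5  12.1] [  77.  -157.7]
2.143251760782994
```

>>> move_arm([
  [0, [0, -0.003, 0], [0, 0, 0]],
  [0, [0, 0, 0], [0, 0, 0]],
  [0, [0, 0, 0], [0, 0, 0]],
  [0, [0, 0, 0], [0, 0, 0]],
  [0, [0, 0, 0], [0, 0, 0]],
  [0, [0, 0, 0], [0, 0, 0]],
  [0, [0, 0, 0], [0, 0, 0]],
  [0, [0, 0, 0], [0, 0, 0]],
])

```text
clock: 7.37
position: [0.4491, 0.3201, 0.0694]
orientation: [0.055, 3.141, 0.0]
wrist_force: [0.1, 0.6, -0.2]
gripper_width: 1.001
```

```bash
python3 - <<'E'
from h import *
o=status.get_obs();print(w2t(o["position"]),o["wrist_force"],o["gripper_width"])
togo([.441,-.114,.1])
E
```

```text
[-146.02640905  142.6356497 ] [ 0.12341857  0.63204093 -0.23088744] 1.000985519219792
shift tool mm [  -7.  -434.1  -30.7] toolx [-0.999  0.035 -0.   ] z [ 0.  0. -1.] q7 0.91
```

>>> move_arm([
  [0, [0, 0, -0.03], [0, 0, 0]],
  [0, [0, 0, -0.03], [0, 0, 0]],
  [0, [0, -0.02, 0], [0, 0, 0]],
  [0, [0, -0.04, 0], [0, 0, 0]],
  [0, [0, -0.04, 0], [0, 0, 0]],
  [0, [0, -0.04, 0], [0, 0, 0]],
  [0, [0, -0.04, 0], [0, 0, 0]],
  [0, [0, -0.04, 0], [0, 0, 0]],
])

```text
clock: 8.03
position: [0.441, 0.0984, 0.1295]
orientation: [0.054, 3.141, 0.0]
wrist_force: [0.7, -0.3, 0.4]
gripper_width: 0.995
```

>>> move_arm([
  [0, [0, -0.04, 0], [0, 0, 0]],
  [0, [0, -0.04, 0], [0, 0, 0]],
  [0, [0, -0.04, 0], [0, 0, 0]],
  [0, [0, -0.04, 0], [0, 0, 0]],
  [0, [0, -0.03, 0], [0, 0, 0]],
  [0, [0, 0, 0], [0, 0, 0]],
  [0, [0, 0, 0], [0, 0, 0]],
  [0, [0, 0, 0], [0, 0, 0]],
])

```text
clock: 8.7
position: [0.4348, -0.0894, 0.1293]
orientation: [0.055, 3.141, 0.001]
wrist_force: [0.3, 0.4, 0.4]
gripper_width: 0.999
```

```bash
cat >> h.py <<'E'
def dishes():
    r={}
    for nm in("top","scene"):
        x=viewer.snapshot(nm); h=cv2.cvtColor(x["pixels"],cv2.COLOR_RGB2HSV)
        for nn,lo,hi in(("pink",[0,18,100],[8,120,255]),("beige",[9,18,100],[22,120,255]),("green",[23,10,100],[50,60,255])):
            for a,c,st in blob(x,cv2.inRange(h,np.array(lo),np.array(hi))):
                p=plane(x,c,.013)
                if a>100 and .4<p[0]<.7 and -.3<p[1]<.35: print(nm,nn,a,np.round(p*1000,1),"tray",w2t(p).round(1))
    return x
E
python3 - <<'E'
from h import *
s=dishes(); crop(s,200,150,200,150,"e1.png")
togo([.441,-.114,.0])
E
```

```text
top green 213 [ 620.4 -141.2   13. ] tray [  41.3 -312.4]
scene pink 409 [ 441.  -115.7   13. ] tray [-138.8 -293.1]
scene beige 312 [ 543.8 -148.7   13. ] tray [ -34.9 -322.5]
scene green 179 [501.1 133.8  13. ] tray [-87.5 -41.6]
scene green 309 [ 621.  -144.4   13. ] tray [  42.  -315.5]
e1.png 4.0
shift tool mm [ -6.9 -25.3 129.3] toolx [-0.999  0.033 -0.   ] z [ 0.  0. -1.] q7 1.7
```

View pics/e1.png

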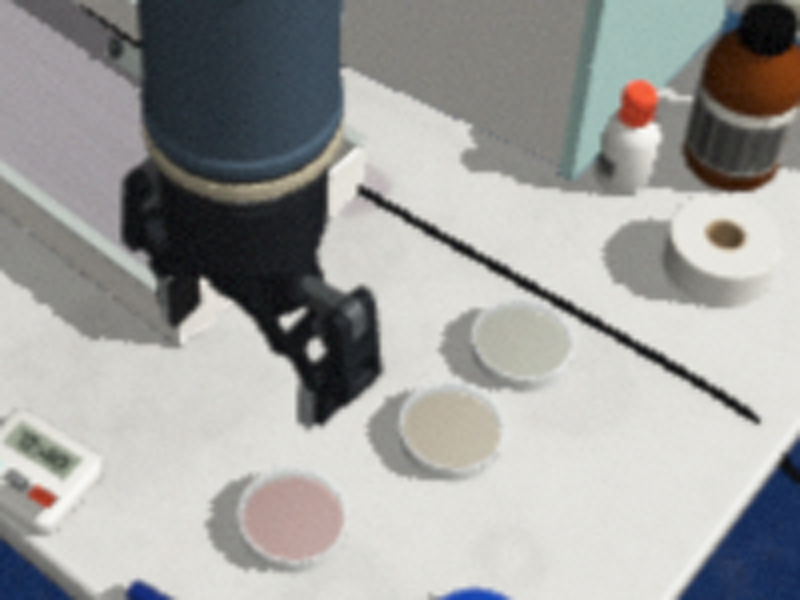

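>>> move_arm([
  [0.15, [-0.007, -0.025, 0], [0, 0, 0]],
  [0.15, [0, 0, 0.03], [0, 0, 0]],
  [0.15, [0, 0, 0.04], [0, 0, 0]],
  [0.15, [0, 0, 0.03], [0, 0, 0]],
  [0.15, [0, 0, 0], [0, 0, 0]],
  [0.15, [0, 0, 0.01], [0, 0, 0]],
  [0.15, [0, 0, 0.008], [0, 0, 0]],
  [0.15, [0, 0, 0], [0, 0, 0]],
])

```text
clock: 9.47
position: [0.441, -0.1143, 0.0113]
orientation: [-0.053, -3.141, -0.0]
wrist_force: [-0.1, 0.7, -0.3]
gripper_width: 0.848
```

```bash
python3 - <<'E'
from h import *
s=dishes(); crop(s,200,190,160,120,"e2.png")
togo([.441,-.114,.0]);print(status.get_obs()["wrist_force"],status.get_obs()["gripper_width"])
E
```

```text
top green 212 [ 620.4 -141.5   13. ] tray [  41.4 -312.7]
scene pink 358 [ 437.9 -114.8   13. ] tray [-141.9 -292.4]
scene beige 307 [ 544.3 -148.7   13. ] tray [ -34.4 -322.5]
scene green 309 [ 621.1 -144.4   13. ] tray [  42.1 -315.5]
e2.png 5.0
shift tool mm [ 0.3  0.7 12.2] toolx [-0.999  0.034 -0.001] z [ 0.001 -0.    -1.   ] q7 1.77
[-0.44131437  0.38615167 -0.11600083] 0.850730318754356
```

View pics/e2.png

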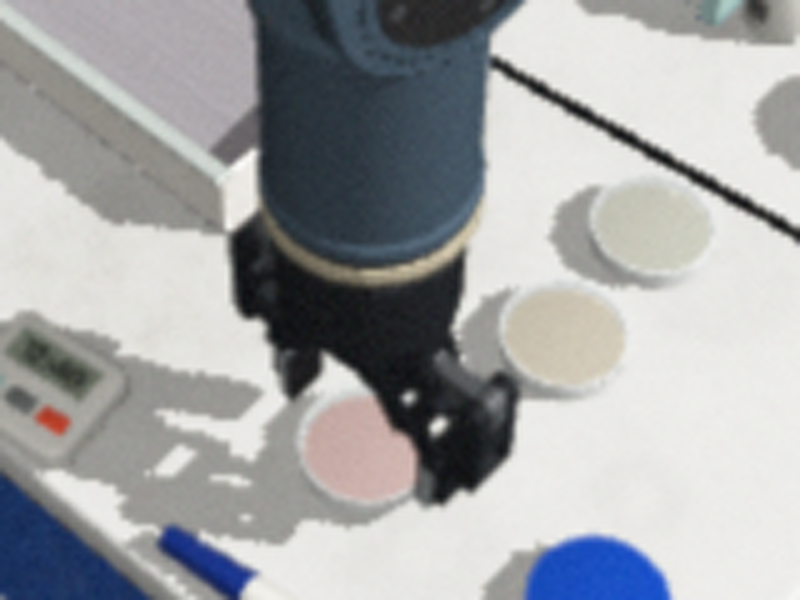

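>>> move_arm([
  [0.15, [0, 0, 0.006], [0, 0, 0]],
  [0.15, [0, 0, 0.005], [0, 0, 0]],
  [0.15, [0, 0, 0], [0, 0, 0]],
  [1, [0, 0, 0], [0, 0, 0]],
  [1, [0, 0, 0], [0, 0, 0]],
  [1, [0, 0, 0], [0, 0, 0]],
  [1, [0, 0, 0], [0, 0, 0]],
  [1, [0, 0, 0], [0, 0, 0]],
], force=20)

```text
clock: 10.23
position: [0.4407, -0.1151, 0.0006]
orientation: [-0.055, -3.141, 0.0]
wrist_force: [-0.5, -0.0, 5.7]
gripper_width: 0.668
```

>>> move_arm([
  [1, [0, 0, 0], [0, 0, 0]],
  [1, [0, 0, 0], [0, 0, 0]],
  [1, [0, 0, -0.01], [0, 0, 0]],
  [1, [0, 0, -0.02], [0, 0, 0]],
  [1, [0, 0, -0.03], [0, 0, 0]],
  [1, [0, 0, -0.03], [0, 0, 0]],
  [1, [0, 0, -0.02], [0, 0, 0]],
  [1, [0, 0, 0], [0, 0, 0]],
])

```text
clock: 10.9
position: [0.4427, -0.1156, 0.1138]
orientation: [0.055, 3.135, -0.001]
wrist_force: [0.3, 0.2, 0.4]
gripper_width: 0.663
```

```bash
python3 - <<'E'
from h import *
s=dishes(); crop(s,200,170,160,120,"e3.png")
togo([*t2w(0,-119.7),.11]);print(status.get_obs()["wrist_force"],status.get_obs()["gripper_width"])
E
```

```text
top beige 115 [ 547.7 -135.3   13. ] tray [ -31.5 -309. ]
top green 214 [ 620.7 -141.4   13. ] tray [  41.6 -312.5]
scene pink 337 [493.7 -67.8  13. ] tray [ -87.8 -243.4]
scene beige 311 [ 544.2 -149.1   13. ] tray [ -34.5 -322.9]
scene green 156 [501.2 164.7  13. ] tray [-88.5 -10.8]
scene green 308 [ 620.8 -144.7   13. ] tray [  41.9 -315.9]
e3.png 5.0
shift tool mm [-138.6  172.9    1.1] toolx [-0.999  0.035 -0.002] z [ 0.002 -0.    -1.   ] q7 1.76
[-0.00896148  0.73791774 -0.70651314] 0.6668636186941156
```

View pics/e3.png

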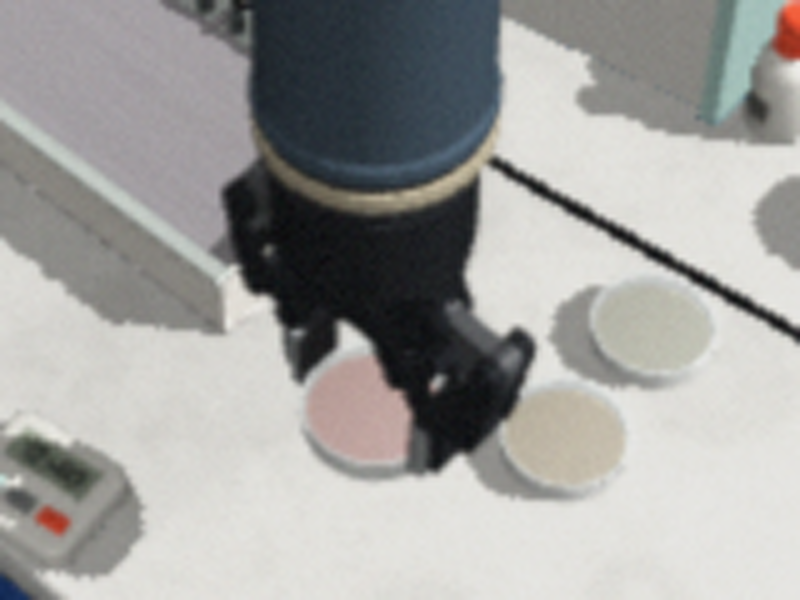

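>>> move_arm([
  [1, [0, 0, 0], [0, 0, 7]],
  [1, [0, 0, 0], [0, 0, 7]],
  [1, [0, 0, 0], [0, 0, 7]],
  [1, [0, 0, 0], [0, 0, 7]],
  [1, [0, 0, 0], [0, 0, 7]],
  [1, [0, 0, 0], [0, 0, 7]],
  [1, [0, 0, 0], [0, 0, 7]],
  [1, [0, 0, 0], [0, 0, 7]],
])

```text
clock: 11.67
position: [0.44, -0.1151, 0.109]
orientation: [-1.53, -2.741, 0.002]
wrist_force: [0.5, 0.3, 0.4]
gripper_width: 0.669
```

>>> move_arm([
  [1, [0, 0, 0], [0, 0, 7]],
  [1, [0, 0, 0], [0, 0, 7]],
  [1, [0, 0, 0], [0, 0, 7]],
  [1, [0, 0, 0], [0, 0, 7]],
  [1, [0, 0, 0], [0, 0, 6]],
  [1, [0, 0.02, 0], [0, 0, 0]],
  [1, [0, 0.04, 0], [0, 0, 0]],
  [1, [0, 0.04, 0], [0, 0, 0]],
])

```text
clock: 12.33
position: [0.5405, -0.1185, 0.109]
orientation: [-2.259, -2.18, 0.004]
wrist_force: [0.8, -0.4, 0.4]
gripper_width: 0.664
```

```bash
python3 - <<'E'
from h import *
togo([*t2w(0,-119.7),.11],90+np.degrees(TH));print(status.get_obs()["wrist_force"],status.get_obs()["gripper_width"])
E
```

```text
shift tool mm [172.8  39.2  -1.2] toolx [ 0.036  0.999 -0.   ] z [-0.003 -0.    -1.   ] q7 0.56
turn rz -0.0
[ 0.7518502  -0.42203549  0.3947603 ] 0.6637280664324732
```

>>> move_arm([
  [1, [0.03, 0, 0], [0, 0, 0]],
  [1, [0.04, 0.009, 0], [0, 0, 0]],
  [1, [0.04, 0.01, 0], [0, 0, 0]],
  [1, [0.04, 0.01, 0], [0, 0, 0]],
  [1, [0.023, 0.01, 0], [0, 0, 0]],
  [1, [0, 0, 0.02], [0, 0, 0]],
  [1, [0, 0, 0.02], [0, 0, 0]],
  [1, [0, 0, 0], [0, 0, 0]],
])

```text
clock: 13.0
position: [0.583, 0.0536, 0.0656]
orientation: [-2.256, -2.181, 0.01]
wrist_force: [-0.2, 0.3, -0.2]
gripper_width: 0.673
```

```bash
python3 - <<'E'
from h import *
togo([*t2w(0,-119.7),.0055],90+np.degrees(TH));print(status.get_obs()["wrist_force"],status.get_obs()["gripper_width"])
s=dishes(); crop(s,180,110,160,120,"e4.png")
E
```

```text
shift tool mm [-0.6  3.3 60.1] toolx [ 0.033  0.999 -0.002] z [-0.007 -0.002 -1.   ] q7 0.3
turn rz 0.1
[-0.20962449  0.26091886 -0.23424004] 0.6727576194331977
top beige 226 [ 543.6 -144.7   13. ] tray [ -35.3 -318.5]
top green 219 [ 620.8 -141.2   13. ] tray [  41.8 -312.4]
scene pink 205 [629.9  84.4  13. ] tray [ 43.  -86.5]
scene beige 309 [ 543.6 -148.9   13. ] tray [ -35.1 -322.7]
scene green 316 [ 620.8 -144.5   13. ] tray [  41.8 -315.6]
e4.png 5.0
```

View pics/e4.png

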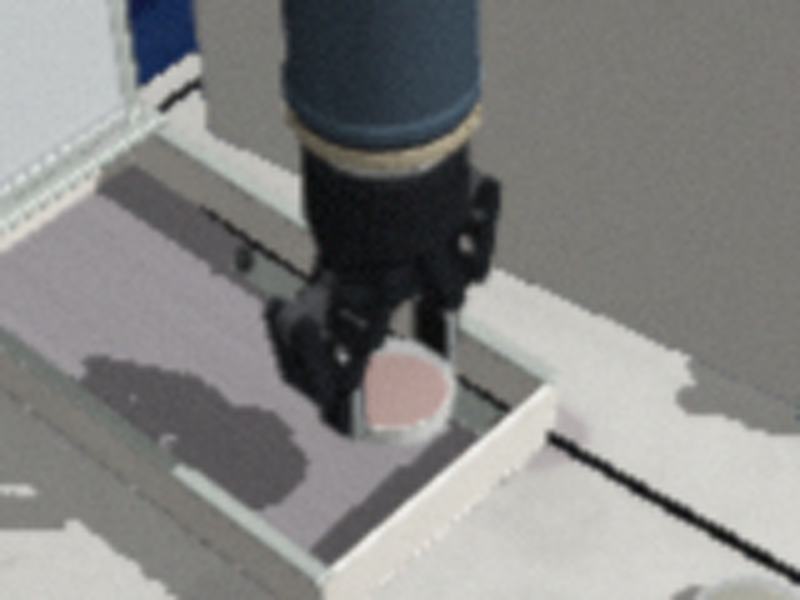

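>>> move_arm([
  [1, [0, 0.002, 0.02], [0, 0, 0]],
  [1, [0, 0, 0.02], [0, 0, 0]],
  [1, [0, 0, 0.012], [0, 0, 0]],
  [1, [0, 0, 0.005], [0, 0, 0]],
  [1, [0, 0, 0.003], [0, 0, 0]],
  [1, [0, 0, 0], [0, 0, 0]],
  [1, [0, 0, 0], [0, 0, 0]],
  [1, [0, 0, 0], [0, 0, 0]],
])

```text
clock: 13.77
position: [0.5883, 0.0528, 0.0112]
orientation: [2.259, 2.182, 0.002]
wrist_force: [0.1, -0.0, -0.2]
gripper_width: 0.668
```

```bash
python3 - <<'E'
from h import *
togo([*t2w(0,-119.7),.0055],90+np.degrees(TH));print(status.get_obs()["wrist_force"],status.get_obs()["gripper_width"])
E
```

```text
shift tool mm [-0.1 -2.5  5.7] toolx [0.035 0.999 0.   ] z [ 0.001  0.    -1.   ] q7 0.35
turn rz -0.0
[ 0.06189481 -0.02773319 -0.1871284 ] 0.6683277146889023
```

>>> move_arm([
  [1, [0, 0, 0.003], [0, 0, 0]],
  [1, [0, 0, 0.003], [0, 0, 0]],
  [1, [0, 0, 0], [0, 0, 0]],
  [1, [0, 0, 0], [0, 0, 0]],
  [0.2, [0, 0, 0], [0, 0, 0]],
  [0.2, [0, 0, 0], [0, 0, 0]],
  [0.1, [0, 0, 0], [0, 0, 0]],
  [0.1, [0, 0, 0], [0, 0, 0]],
])

```text
clock: 14.43
position: [0.5876, 0.0528, 0.0041]
orientation: [-2.26, -2.182, 0.001]
wrist_force: [0.4, -0.2, 0.1]
gripper_width: 0.898
```

>>> move_arm([
  [0.1, [0, 0, 0], [0, 0, 0]],
  [0.1, [0, 0, -0.01], [0, 0, 0]],
  [0.1, [0, 0, -0.02], [0, 0, 0]],
  [0.1, [0, -0.02, -0.03], [0, 0, 0]],
  [1, [0, -0.035, 0], [0, 0, 0]],
  [1, [0, 0, 0], [0, 0, 0]],
  [1, [0, 0, 0], [0, 0, 0]],
  [1, [0, 0, 0], [0, 0, 0]],
])

```text
clock: 15.1
position: [0.5334, 0.0551, 0.0649]
orientation: [2.259, 2.182, 0.002]
wrist_force: [0.4, -1.1, 0.3]
gripper_width: 0.335
```

```bash
python3 - <<'E'
from h import *
togo([*t2w(-55,-119.7),.012],90+np.degrees(TH));print(status.get_obs()["wrist_force"],status.get_obs()["gripper_width"])
s=dishes(); crop(s,180,110,160,120,"e5.png")
E
```

```text
shift tool mm [-0.5 -2.6 52.9] toolx [0.035 0.999 0.   ] z [ 0.001  0.    -1.   ] q7 0.33
turn rz 0.0
[ 0.37308789 -1.14328648  0.29782521] 0.3350753452371449
top beige 227 [ 544.  -144.6   13. ] tray [ -34.9 -318.4]
top green 217 [ 620.8 -141.2   13. ] tray [  41.8 -312.4]
scene pink 225 [588.   53.1  13. ] tray [   2.2 -119.3]
scene beige 314 [ 544.  -148.8   13. ] tray [ -34.8 -322.7]
scene green 310 [ 620.7 -144.5   13. ] tray [  41.8 -315.6]
e5.png 5.0
```

View pics/e5.png

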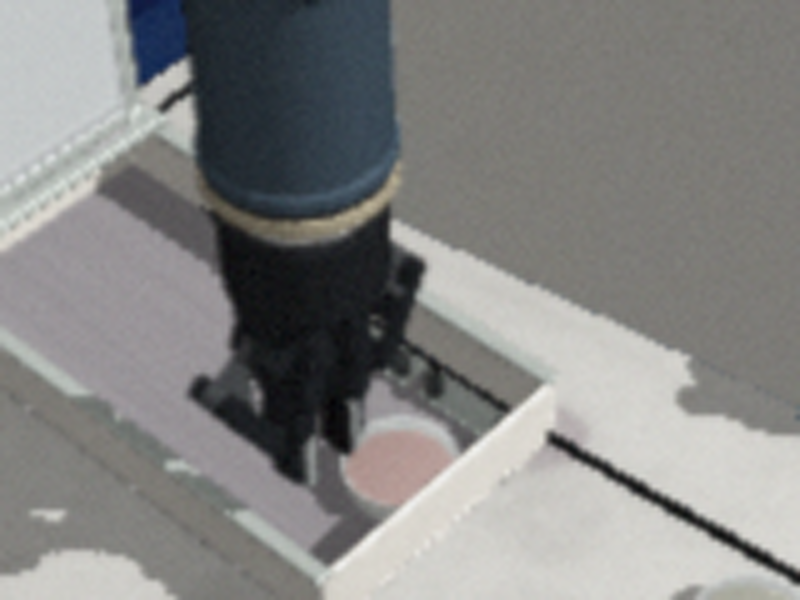

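>>> move_arm([
  [1, [0, 0, 0.02], [0, 0, 0]],
  [1, [0, 0, 0.02], [0, 0, 0]],
  [1, [0, 0, 0.01], [0, 0, 0]],
  [1, [0, 0, 0.006], [0, 0, 0]],
  [1, [0, 0, 0], [0, 0, 0]],
  [1, [0, 0.005, 0], [0, 0, 0]],
  [1, [0, 0.007, 0], [0, 0, 0]],
  [1, [0, 0, 0], [0, 0, 0]],
])

```text
clock: 15.87
position: [0.5474, 0.0543, 0.0092]
orientation: [2.258, 2.181, 0.003]
wrist_force: [0.9, 0.6, 0.5]
gripper_width: 0.001
```

```bash
python3 - <<'E'
from h import *
togo([*t2w(-13.5,-119.7),.008],90+np.degrees(TH));print(status.get_obs()["wrist_force"],status.get_obs()["gripper_width"])
s=dishes(); crop(s,180,110,160,120,"e6.png")
E
```

```text
shift tool mm [-0.2 25.   1.3] toolx [0.035 0.999 0.   ] z [ 0.003 -0.    -1.   ] q7 0.38
turn rz 0.0
[0.86051247 0.580234   0.52473024] 0.0007262500471091948
top beige 227 [ 543.8 -144.8   13. ] tray [ -35.1 -318.6]
top green 219 [ 620.8 -141.2   13. ] tray [  41.8 -312.4]
scene pink 170 [591.1  48.   13. ] tray [   5.5 -124.2]
scene beige 319 [ 544.  -148.6   13. ] tray [ -34.7 -322.4]
scene green 152 [502.4 262.6  13. ] tray [-90.7  87. ]
scene green 103 [502.3 130.4  13. ] tray [-86.1 -45.1]
scene green 312 [ 621.  -144.5   13. ] tray [  42.  -315.6]
e6.png 5.0
```

View pics/e6.png

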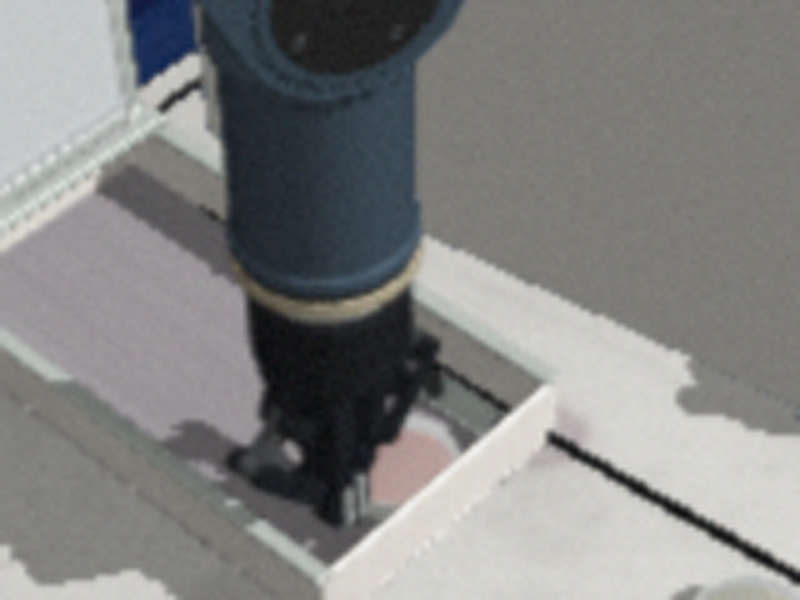

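>>> move_arm([
  [1, [0, 0.003, 0], [0, 0, 0]],
  [1, [0, 0.004, 0], [0, 0, 0]],
  [1, [0, 0.004, 0], [0, 0, 0]],
  [1, [0, 0.003, 0], [0, 0, 0]],
  [1, [0, 0.003, 0], [0, 0, 0]],
  [1, [0, 0.002, 0], [0, 0, 0]],
  [1, [0, 0.001, 0], [0, 0, 0]],
  [1, [0, 0, 0], [0, 0, 0]],
])

```text
clock: 16.63
position: [0.5648, 0.0536, 0.0083]
orientation: [-2.26, -2.182, 0.0]
wrist_force: [-2.0, -0.1, 2.7]
gripper_width: 0.003
```

>>> move_arm([
  [1, [0, 0.001, 0], [0, 0, 0]],
  [1, [0, 0.001, 0], [0, 0, 0]],
  [1, [0, 0.001, 0], [0, 0, 0]],
  [1, [0, 0.001, 0], [0, 0, 0]],
  [1, [0, 0, 0], [0, 0, 0]],
  [1, [0, 0, 0], [0, 0, 0]],
  [1, [0, 0, 0], [0, 0, 0]],
  [1, [0, 0, 0], [0, 0, 0]],
])

```text
clock: 17.3
position: [0.5689, 0.0535, 0.0082]
orientation: [2.26, 2.182, 0.0]
wrist_force: [-0.6, -0.4, 0.7]
gripper_width: -0.001
```

```bash
python3 - <<'E'
from h import *
togo([*t2w(-13.5,-119.7),.008],90+np.degrees(TH));print(status.get_obs()["wrist_force"])
s=dishes(); crop(s,180,110,160,120,"e7.png")
E
```

```text
shift tool mm [-0.1  3.4  0.2] toolx [ 0.035  0.999 -0.   ] z [ 0. -0. -1.] q7 0.37
turn rz 0.0
[-0.55915482 -0.44906309  0.6926349 ]
top beige 226 [ 543.8 -144.7   13. ] tray [ -35.1 -318.6]
top green 219 [ 620.8 -141.2   13. ] tray [  41.8 -312.4]
scene pink 154 [612.6  47.1  13. ] tray [  27.  -124.4]
scene beige 307 [ 544. -149.   13.] tray [ -34.7 -322.8]
scene green 314 [ 620.9 -144.6   13. ] tray [  41.9 -315.8]
e7.png 5.0
```

View pics/e7.png

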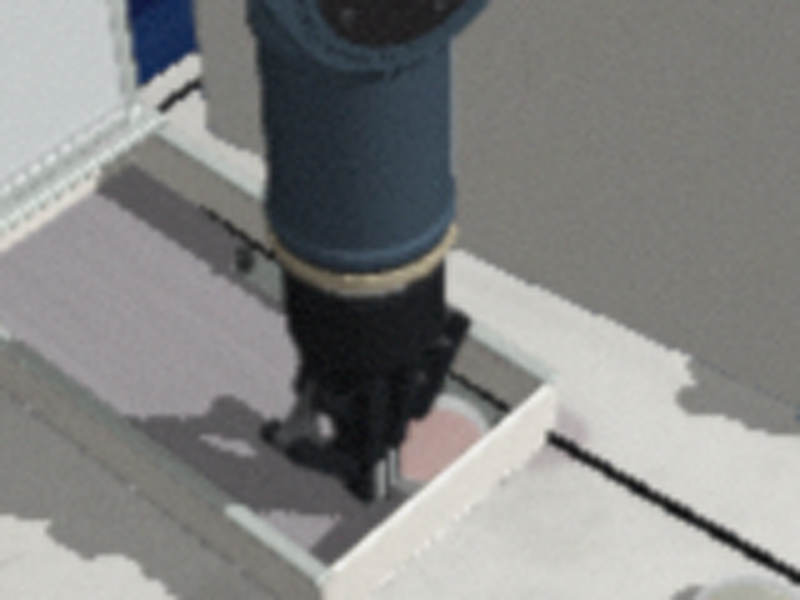

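Continue pushing gently until force appears.

>>> move_arm([
  [1, [0, 0.001, 0], [0, 0, 0]],
  [1, [0, 0.001, 0], [0, 0, 0]],
  [1, [0, 0.001, 0], [0, 0, 0]],
  [1, [0, 0.001, 0], [0, 0, 0]],
  [1, [0, 0, 0], [0, 0, 0]],
  [1, [0, 0, 0], [0, 0, 0]],
  [1, [0, 0, 0], [0, 0, 0]],
  [1, [0, 0, 0], [0, 0, 0]],
])

```text
clock: 18.07
position: [0.5728, 0.0534, 0.0083]
orientation: [2.26, 2.182, 0.0]
wrist_force: [0.7, -0.3, 0.6]
gripper_width: -0.002
```

```bash
python3 - <<'E'
from h import *
togo([*t2w(-13.5,-119.7),.008]);print(status.get_obs()["wrist_force"])
E
```

```text
shift tool mm [-0.2 -0.5  0.3] toolx [ 0.035  0.999 -0.   ] z [ 0. -0. -1.] q7 0.37
[ 0.69826393 -0.33903903  0.58041015]
```

>>> move_arm([
  [1, [0, 0.001, 0], [0, 0, 0]],
  [1, [0, 0.001, 0], [0, 0, 0]],
  [1, [0, 0.001, 0], [0, 0, 0]],
  [1, [0, 0, 0], [0, 0, 0]],
  [1, [0, 0, 0], [0, 0, 0]],
  [1, [0, 0, 0], [0, 0, 0]],
  [1, [0, 0, 0], [0, 0, 0]],
  [1, [0, 0, 0], [0, 0, 0]],
])

```text
clock: 18.73
position: [0.5756, 0.0534, 0.0082]
orientation: [-2.26, -2.182, 0.0]
wrist_force: [-2.0, 1.0, -0.2]
gripper_width: -0.002
```

>>> move_arm([
  [1, [0, 0.001, 0], [0, 0, 0]],
  [1, [0, 0.001, 0], [0, 0, 0]],
  [1, [0, 0.001, 0], [0, 0, 0]],
  [1, [0, 0, 0], [0, 0, 0]],
  [1, [0, 0, 0], [0, 0, 0]],
  [1, [0, 0, 0], [0, 0, 0]],
  [1, [0, 0, 0], [0, 0, 0]],
  [1, [0, 0, 0], [0, 0, 0]],
])

```text
clock: 19.4
position: [0.576, 0.0537, 0.008]
orientation: [-2.257, -2.179, 0.004]
wrist_force: [-10.2, 2.1, 7.7]
gripper_width: -0.0
```

```bash
python3 - <<'E'
from h import *
togo([*t2w(-13.5,-119.7),.008]);print(status.get_obs()["wrist_force"])
s=dishes(); crop(s,210,140,100,75,"e8.png")
t=viewer.snapshot("top"); crop(t,205,160,80,60,"e8t.png")
E
```

```text
shift tool mm [-0.5 -3.7  0. ] toolx [0.035 0.999 0.001] z [-0.005  0.001 -1.   ] q7 0.36
[-10.18752563   2.14497451   7.7384517 ]
top beige 230 [ 543.8 -144.7   13. ] tray [ -35.  -318.5]
top green 218 [ 620.7 -141.3   13. ] tray [  41.6 -312.4]
scene pink 158 [619.8  46.8  13. ] tray [  34.2 -124.5]
scene beige 316 [ 544.  -148.4   13. ] tray [ -34.8 -322.3]
scene green 312 [ 620.6 -144.3   13. ] tray [  41.7 -315.4]
e8.png 8.0
e8t.png 10.0
```

View pics/e8.png

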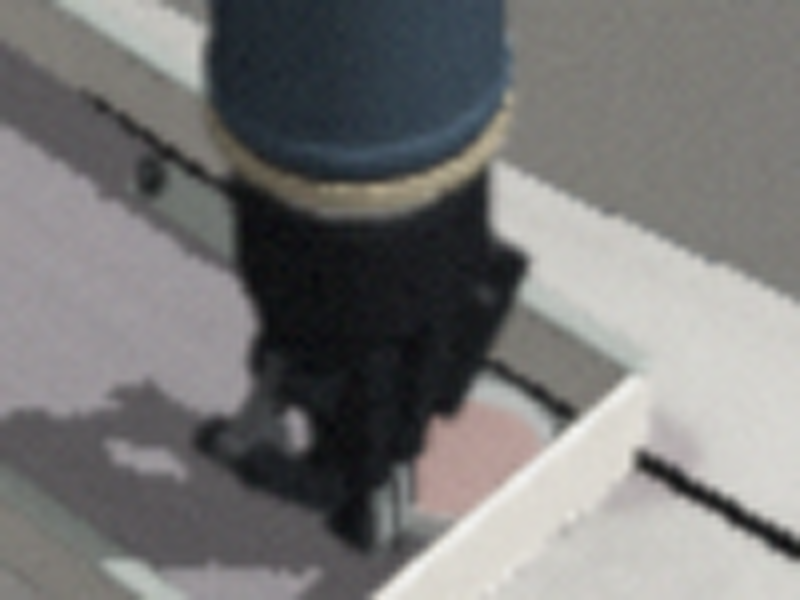

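View pics/e8t.png

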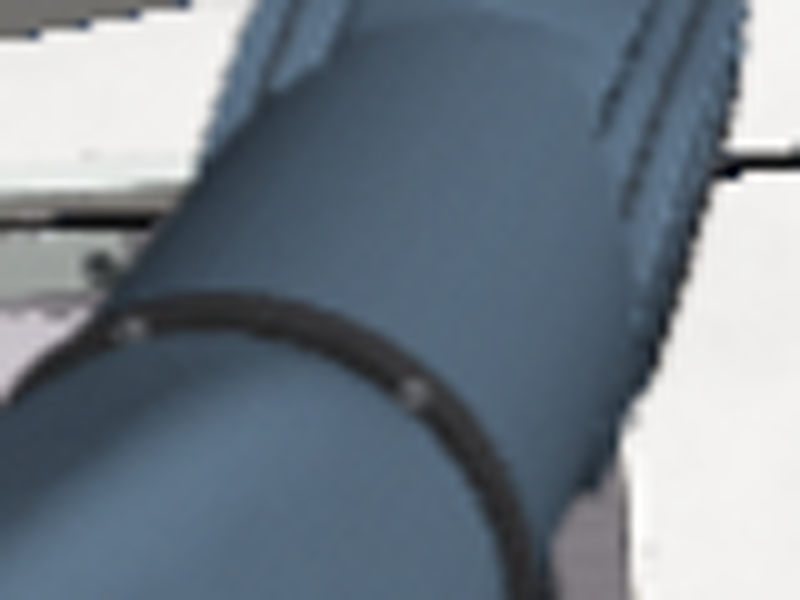

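>>> move_arm([
  [1, [0, -0.005, 0], [0, 0, 0]],
  [1, [0, -0.01, 0], [0, 0, 0]],
  [1, [0, -0.01, -0.02], [0, 0, 0]],
  [1, [0, 0, -0.04], [0, 0, 0]],
  [1, [0, 0, -0.04], [0, 0, 0]],
  [0, [-0.02, 0, 0], [0, 0, 0]],
  [0, [-0.04, 0, 0], [0, 0, 0]],
  [0, [-0.04, 0, 0], [0, 0, 0]],
])

```text
clock: 20.22
position: [0.5516, -0.0455, 0.1093]
orientation: [2.253, 2.186, 0.004]
wrist_force: [1.3, -1.5, -0.0]
gripper_width: 0.421
```

>>> move_arm([
  [0, [-0.04, 0, 0], [0, 0, 0]],
  [0, [-0.04, 0, 0], [0, 0, 0]],
  [0, [0, 0, 0], [0, 0, -7]],
  [0, [0, 0, 0], [0, 0, -7]],
  [0, [0, 0, 0], [0, 0, -7]],
  [0, [0, 0, 0], [0, 0, -7]],
  [0, [0, 0, 0], [0, 0, -7]],
  [0, [0, 0, 0], [0, 0, -7]],
])

```text
clock: 20.88
position: [0.5482, -0.1264, 0.1086]
orientation: [1.319, 2.849, -0.0]
wrist_force: [0.0, 0.3, 0.3]
gripper_width: 1.0
```

>>> move_arm([
  [0, [0, 0, 0], [0, 0, -7]],
  [0, [0, 0, 0], [0, 0, -7]],
  [0, [0, 0, 0], [0, 0, -7]],
  [0, [0, 0, 0], [0, 0, -7]],
  [0, [0, 0, 0], [0, 0, -7]],
  [0, [0, 0, 0], [0, 0, -7]],
  [0, [0, 0, 0], [0, 0, -6]],
  [0, [0, 0, 0], [0, 0, 0]],
])

```text
clock: 21.55
position: [0.548, -0.1265, 0.1086]
orientation: [0.049, 3.14, -0.001]
wrist_force: [-0.2, 0.1, 0.6]
gripper_width: 0.999
```

```bash
python3 - <<'E'
from h import *
togo([.544,-.147,.01],180+np.degrees(TH));print(status.get_obs()["wrist_force"])
s=dishes(); crop(s,200,120,200,150,"f1.png")
t=viewer.snapshot("top"); crop(t,205,160,80,60,"f1t.png")
E
```

```text
shift tool mm [  3.5 -20.6  98.6] toolx [-1.     0.031 -0.002] z [ 0.002 -0.    -1.   ] q7 1.75
turn rz 0.2
[-0.20277199  0.13737821  0.64895656]
top pink 239 [614.9  50.6  13. ] tray [  29.2 -120.8]
top beige 134 [ 538.9 -139.4   13. ] tray [ -40.2 -313.4]
scene pink 217 [616.6  51.9  13. ] tray [  30.8 -119.5]
scene beige 309 [ 544.2 -148.6   13. ] tray [ -34.5 -322.4]
scene green 145 [507.2  40.7  13. ] tray [ -78.1 -134.5]
scene green 225 [ 617.5 -148.2   13. ] tray [  38.7 -319.5]
f1.png 4.0
f1t.png 10.0
```

View pics/f1.png

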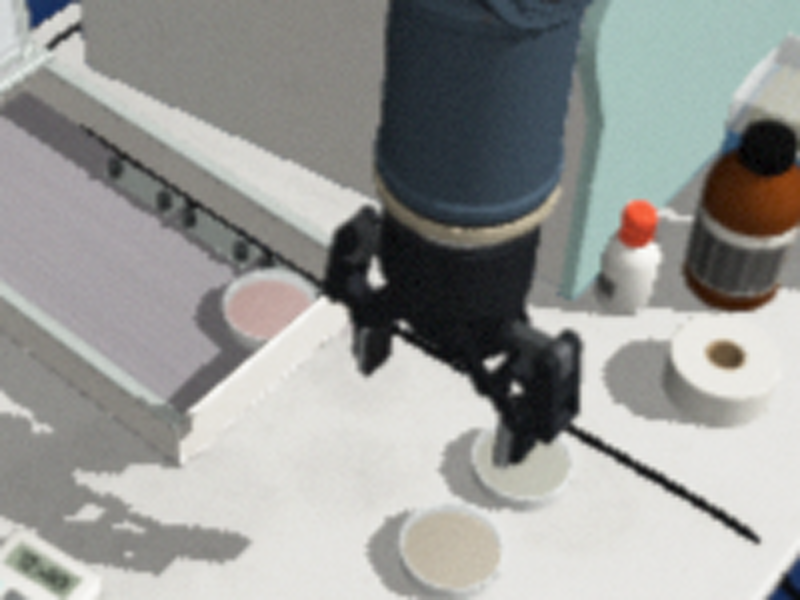

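View pics/f1t.png

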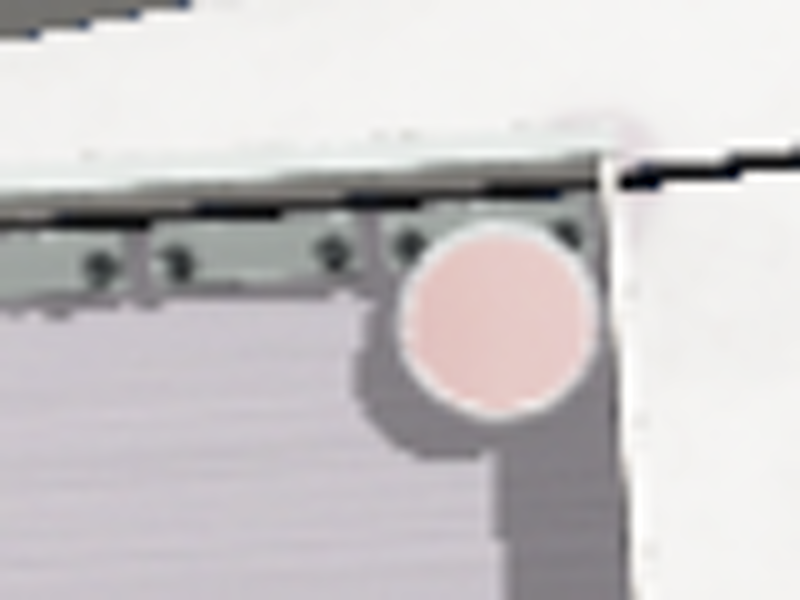

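>>> move_arm([
  [0.1, [0.003, -0.02, 0], [0, 0, 0]],
  [0.1, [0, 0, 0.03], [0, 0, 0]],
  [0.1, [0, 0, 0.03], [0, 0, 0]],
  [0.1, [0, 0, 0.03], [0, 0, 0]],
  [0.1, [0, 0, 0.012], [0, 0, 0]],
  [0.1, [0, 0, 0.006], [0, 0, 0]],
  [0.1, [0, 0, 0], [0, 0, 0]],
  [0.1, [0, 0, 0], [0, 0, 0]],
])

```text
clock: 22.37
position: [0.5442, -0.1458, 0.0008]
orientation: [0.057, 3.141, -0.001]
wrist_force: [-0.0, -0.1, 0.3]
gripper_width: 0.895
```

```bash
python3 - <<'E'
from h import *
togo([.544,-.147,.0],180+np.degrees(TH));print(status.get_obs()["wrist_force"])
s=dishes(); crop(s,240,190,120,90,"f2.png")
E
```

```text
shift tool mm [ 0.2 -1.2  0.8] toolx [-0.999  0.036 -0.001] z [ 0. -0. -1.] q7 1.8
turn rz -0.1
[-0.01661073 -0.1085471   0.28395715]
top pink 239 [614.9  50.6  13. ] tray [  29.2 -120.8]
top green 146 [ 623.2 -135.    13. ] tray [  44. -306.]
scene pink 213 [616.6  52.2  13. ] tray [  30.8 -119.2]
scene beige 303 [ 543.2 -148.3   13. ] tray [ -35.5 -322.2]
f2.png 6.666666666666667
```

View pics/f2.png

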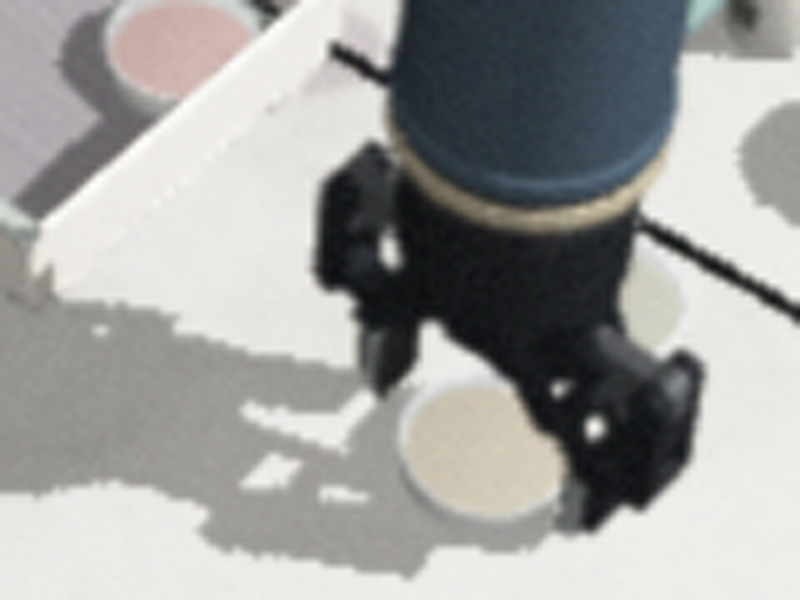

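Well straddled. Close, lift, turn.

>>> move_arm([
  [1, [0, -0.001, 0], [0, 0, 0]],
  [1, [0, 0, 0], [0, 0, 0]],
  [1, [0, 0, 0], [0, 0, 0]],
  [1, [0, 0, 0], [0, 0, 0]],
  [1, [0, 0, 0], [0, 0, 0]],
  [1, [0, 0, 0], [0, 0, 0]],
  [1, [0, 0, 0], [0, 0, 0]],
  [1, [0, 0, 0], [0, 0, 0]],
])

```text
clock: 23.13
position: [0.5445, -0.1471, 0.0016]
orientation: [0.056, 3.139, -0.001]
wrist_force: [-1.8, 0.8, 8.0]
gripper_width: 0.67
```

>>> move_arm([
  [1, [0, 0, -0.01], [0, 0, 0]],
  [1, [0, 0, -0.02], [0, 0, 0]],
  [1, [0, 0, -0.03], [0, 0, 0]],
  [1, [0, 0, -0.03], [0, 0, 0]],
  [1, [0, 0, -0.02], [0, 0, 0]],
  [1, [0, 0, 0], [0, 0, 7]],
  [1, [0, 0, 0], [0, 0, 7]],
  [1, [0, 0, 0], [0, 0, 7]],
])

```text
clock: 23.8
position: [0.5441, -0.1469, 0.112]
orientation: [0.636, 3.074, 0.001]
wrist_force: [-0.1, -0.2, 0.3]
gripper_width: 0.671
```

>>> move_arm([
  [1, [0, 0, 0], [0, 0, 7]],
  [1, [0, 0, 0], [0, 0, 7]],
  [1, [0, 0, 0], [0, 0, 7]],
  [1, [0, 0, 0], [0, 0, 7]],
  [1, [0, 0, 0], [0, 0, 7]],
  [1, [0, 0, 0], [0, 0, 7]],
  [1, [0, 0, 0], [0, 0, 7]],
  [1, [0, 0, 0], [0, 0, 7]],
])

```text
clock: 24.47
position: [0.5439, -0.1465, 0.1113]
orientation: [2.005, 2.418, 0.002]
wrist_force: [1.4, 0.3, -0.7]
gripper_width: 0.671
```

>>> move_arm([
  [1, [0, 0, 0], [0, 0, 7]],
  [1, [0, 0, 0], [0, 0, 6]],
  [1, [0.03, 0, 0], [0, 0, 0]],
  [1, [0.04, 0, 0], [0, 0, 0]],
  [1, [0.04, 0, 0], [0, 0, 0]],
  [1, [0.04, 0, 0], [0, 0, 0]],
  [1, [0.03, 0.01, 0], [0, 0, 0]],
  [1, [0, 0, 0], [0, 0, 0]],
])

```text
clock: 25.13
position: [0.5615, 0.0417, 0.1105]
orientation: [-2.247, -2.191, -0.006]
wrist_force: [0.9, 0.2, -0.2]
gripper_width: 0.673
```

```bash
python3 - <<'E'
from h import *
togo([*t2w(0,-48.2),.06],90+np.degrees(TH));print(status.get_obs()["wrist_force"],status.get_obs()["gripper_width"])
s=dishes(); crop(s,200,100,160,120,"f3.png")
E
```

```text
shift tool mm [83.  24.7 51. ] toolx [0.025 1.    0.005] z [ 0.001  0.005 -1.   ] q7 0.31
turn rz 0.6
[ 0.93855157  0.18310813 -0.16245876] 0.6725289655407186
top green 216 [ 620.9 -141.2   13. ] tray [  41.8 -312.3]
scene pink 177 [615.1  48.8  13. ] tray [  29.4 -122.7]
scene beige 207 [636.1  96.6  13. ] tray [ 48.7 -74.1]
scene green 125 [492.6  57.4  13. ] tray [ -93.3 -118.3]
scene green 314 [ 620.8 -144.7   13. ] tray [  41.9 -315.8]
f3.png 5.0
```

View pics/f3.png

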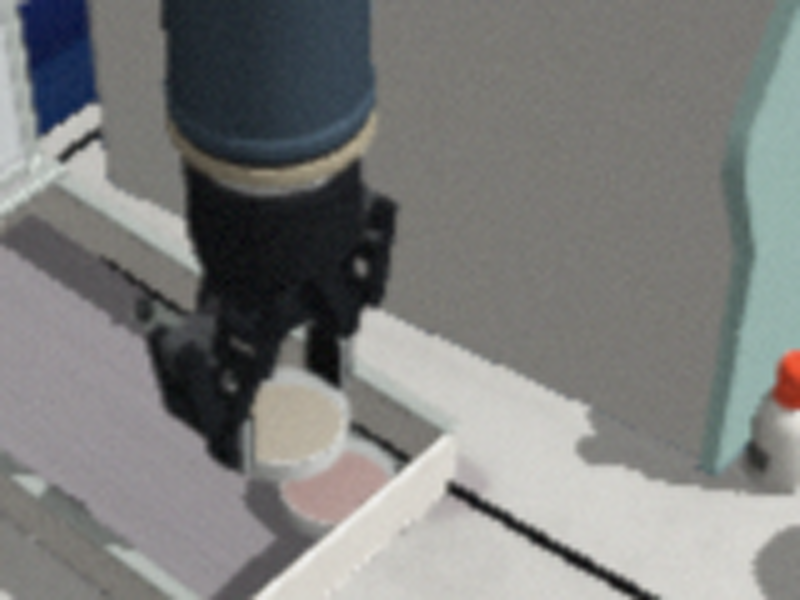

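>>> move_arm([
  [1, [0.03, 0.007, 0], [0, 0, 0]],
  [1, [0.03, 0.008, 0], [0, 0, 0]],
  [1, [0.023, 0.007, 0.01], [0, 0, 0]],
  [1, [0, 0, 0.03], [0, 0, 0]],
  [1, [0, 0, 0.03], [0, 0, 0]],
  [1, [0, 0, 0.02], [0, 0, 0]],
  [1, [0, 0, 0.005], [0, 0, 0]],
  [1, [0, 0, 0], [0, 0, 0]],
])

```text
clock: 25.9
position: [0.5843, 0.1133, 0.0147]
orientation: [-2.262, -2.179, 0.003]
wrist_force: [-0.2, -0.6, 0.1]
gripper_width: 0.669
```

```bash
python3 - <<'E'
from h import *
togo([*t2w(-2,-48.2),.0045],90+np.degrees(TH));print(status.get_obs()["wrist_force"],status.get_obs()["gripper_width"])
E
```

```text
shift tool mm [11.1  1.6 10.2] toolx [ 0.037  0.999 -0.001] z [-0.002 -0.001 -1.   ] q7 0.26
turn rz -0.1
[-0.22786416 -0.62351597  0.07405456] 0.6686861603081706
```

>>> move_arm([
  [1, [0.006, 0, 0], [0, 0, 0]],
  [1, [0.005, 0, 0.005], [0, 0, 0]],
  [1, [0, 0, 0.005], [0, 0, 0]],
  [1, [0, 0, 0], [0, 0, 0]],
  [1, [0, 0, 0], [0, 0, 0]],
  [0.1, [0, 0, 0], [0, 0, 0]],
  [0.1, [0, 0, 0], [0, 0, 0]],
  [0.1, [0, 0, 0], [0, 0, 0]],
])

```text
clock: 26.57
position: [0.5852, 0.1257, 0.0054]
orientation: [2.26, 2.182, -0.001]
wrist_force: [0.1, 0.5, -0.4]
gripper_width: 0.896
```

>>> move_arm([
  [0.1, [0, 0, 0], [0, 0, 0]],
  [0.1, [0, 0, -0.01], [0, 0, 0]],
  [0.1, [0, 0, -0.02], [0, 0, 0]],
  [0.1, [0, -0.02, -0.03], [0, 0, 0]],
  [1, [0, -0.035, 0], [0, 0, 0]],
  [1, [0, 0, 0], [0, 0, 0]],
  [1, [0, 0, 0], [0, 0, 0]],
  [1, [0, 0, 0], [0, 0, 0]],
])

```text
clock: 27.23
position: [0.5309, 0.1282, 0.0659]
orientation: [2.259, 2.182, 0.002]
wrist_force: [1.0, 0.6, -0.2]
gripper_width: 0.335
```

```bash
python3 - <<'E'
from h import *
togo([*t2w(-50,-48.2),.008],90+np.degrees(TH));print(status.get_obs()["wrist_force"],status.get_obs()["gripper_width"])
s=dishes(); crop(s,180,110,160,120,"f4.png")
E
```

```text
shift tool mm [-2.   7.5 57.9] toolx [0.035 0.999 0.001] z [ 0.001  0.    -1.   ] q7 0.2
turn rz 0.0
[ 0.96198035  0.56641057 -0.16101077] 0.3351756655093071
top pink 246 [615.1  50.4  13. ] tray [  29.4 -121. ]
top green 218 [ 620.7 -141.1   13. ] tray [  41.7 -312.2]
scene pink 216 [616.1  52.   13. ] tray [  30.3 -119.4]
scene beige 192 [585.9 122.9  13. ] tray [ -2.4 -49.6]
scene green 101 [504.5 243.   13. ] tray [-88.   67.6]
scene green 315 [ 620.7 -144.7   13. ] tray [  41.8 -315.8]
f4.png 5.0
```

View pics/f4.png

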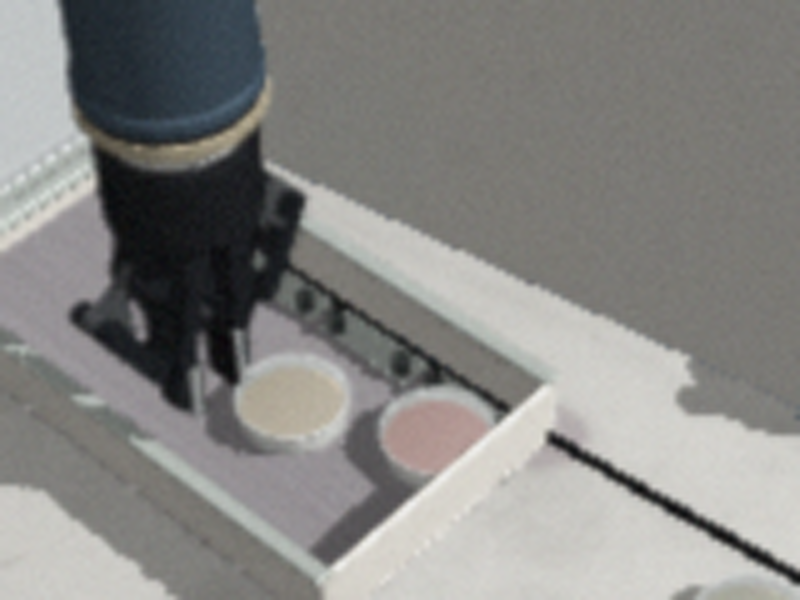

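>>> move_arm([
  [1, [-0.002, 0, 0.02], [0, 0, 0]],
  [1, [0, 0, 0.02], [0, 0, 0]],
  [1, [0, 0, 0.01], [0, 0, 0]],
  [1, [0, 0, 0.007], [0, 0, 0]],
  [1, [0, 0.005, 0], [0, 0, 0]],
  [1, [0, 0.006, 0], [0, 0, 0]],
  [1, [0, 0.005, 0], [0, 0, 0]],
  [1, [0, 0.004, 0], [0, 0, 0]],
])

```text
clock: 28.0
position: [0.5519, 0.1252, 0.0091]
orientation: [2.259, 2.181, 0.002]
wrist_force: [-0.5, 0.4, 0.9]
gripper_width: 0.002
```

>>> move_arm([
  [1, [0, 0.004, 0], [0, 0, 0]],
  [1, [0, 0.004, 0], [0, 0, 0]],
  [1, [0, 0.004, 0], [0, 0, 0]],
  [1, [0, 0.004, 0], [0, 0, 0]],
  [1, [0, 0.003, 0], [0, 0, 0]],
  [1, [0, 0.003, 0], [0, 0, 0]],
  [1, [0, 0.001, 0], [0, 0, 0]],
  [1, [0, 0, 0], [0, 0, 0]],
])

```text
clock: 28.67
position: [0.5731, 0.1245, 0.0086]
orientation: [-2.259, -2.182, 0.0]
wrist_force: [-3.4, 0.2, 4.4]
gripper_width: 0.0
```

```bash
python3 - <<'E'
from h import *
togo([*t2w(-10,-48.2),.008],90+np.degrees(TH));print(status.get_obs()["wrist_force"],status.get_obs()["gripper_width"])
E
```

```text
shift tool mm [0.3 5.2 0.6] toolx [0.035 0.999 0.   ] z [-0.001  0.    -1.   ] q7 0.25
turn rz 0.0
[-3.36015836  0.2075796   4.39819576] 0.0003401316681000927
```

>>> move_arm([
  [1, [0, 0.002, 0], [0, 0, 0]],
  [1, [0, 0.001, 0], [0, 0, 0]],
  [1, [0, 0.001, 0], [0, 0, 0]],
  [1, [0, 0.001, 0], [0, 0, 0]],
  [1, [0, 0.001, 0], [0, 0, 0]],
  [1, [0, 0, 0], [0, 0, 0]],
  [1, [0, 0, 0], [0, 0, 0]],
  [1, [0, 0, 0], [0, 0, 0]],
])

```text
clock: 29.33
position: [0.578, 0.1244, 0.0085]
orientation: [-2.258, -2.181, 0.002]
wrist_force: [-5.8, 0.5, 7.3]
gripper_width: -0.002
```

>>> move_arm([
  [1, [0, 0.001, 0], [0, 0, 0]],
  [1, [0, 0.001, 0], [0, 0, 0]],
  [1, [0, 0, 0], [0, 0, 0]],
  [1, [0, 0, 0], [0, 0, 0]],
  [1, [0, 0, 0], [0, 0, 0]],
  [1, [0, 0, 0], [0, 0, 0]],
  [1, [0, 0, 0], [0, 0, 0]],
  [1, [0, 0, 0], [0, 0, 0]],
])

```text
clock: 30.0
position: [0.5785, 0.1244, 0.0085]
orientation: [-2.257, -2.179, 0.005]
wrist_force: [-11.3, -0.2, 13.0]
gripper_width: -0.002
```

```bash
python3 - <<'E'
from h import *
togo([*t2w(-10,-48.2),.008],90+np.degrees(TH));print(status.get_obs()["wrist_force"],status.get_obs()["gripper_width"])
s=dishes(); crop(s,180,110,160,120,"f5.png")
E
```

```text
shift tool mm [ 0.1 -0.2  0.5] toolx [0.035 0.999 0.001] z [-0.005  0.001 -1.   ] q7 0.25
turn rz 0.0
[-11.2803249   -0.19076932  13.03485538] -0.0015633740957495962
top pink 243 [615.3  50.6  13. ] tray [  29.5 -120.8]
top green 219 [ 620.8 -141.2   13. ] tray [  41.7 -312.4]
scene pink 217 [616.6  51.8  13. ] tray [  30.8 -119.6]
scene beige 147 [621.9 117.6  13. ] tray [ 33.8 -53.6]
scene green 315 [ 620.9 -144.5   13. ] tray [  42.  -315.6]
f5.png 5.0
```

View pics/f5.png

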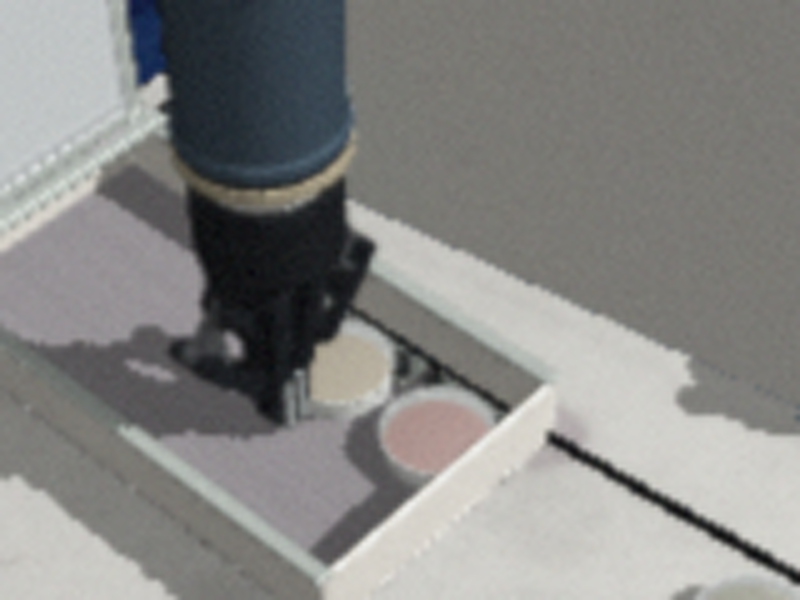

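>>> move_arm([
  [1, [0, -0.005, 0], [0, 0, 0]],
  [1, [0, -0.01, 0], [0, 0, 0]],
  [1, [0, -0.01, -0.02], [0, 0, 0]],
  [1, [0, 0, -0.04], [0, 0, 0]],
  [1, [0, 0, -0.04], [0, 0, 0]],
  [0, [-0.03, 0, 0], [0, 0, 0]],
  [0, [-0.04, 0, 0], [0, 0, 0]],
  [0, [-0.04, 0, 0], [0, 0, 0]],
])

```text
clock: 30.77
position: [0.5532, 0.0152, 0.1092]
orientation: [2.255, 2.186, 0.003]
wrist_force: [1.5, -0.8, -0.2]
gripper_width: 0.423
```

>>> move_arm([
  [0, [-0.04, 0, 0], [0, 0, 0]],
  [0, [-0.04, 0.02, 0], [0, 0, 0]],
  [0, [-0.03, 0.02, 0], [0, 0, 0]],
  [0, [-0.03, 0.02, 0], [0, 0, 0]],
  [0, [0, 0, 0], [0, 0, -7]],
  [0, [0, 0, 0], [0, 0, -7]],
  [0, [0, 0, 0], [0, 0, -7]],
  [0, [0, 0, 0], [0, 0, -7]],
])

```text
clock: 31.43
position: [0.6065, -0.1247, 0.1083]
orientation: [1.657, 2.668, -0.0]
wrist_force: [-0.2, 0.5, 0.4]
gripper_width: 0.998
```

>>> move_arm([
  [0, [0, 0, 0], [0, 0, -7]],
  [0, [0, 0, 0], [0, 0, -7]],
  [0, [0, 0, 0], [0, 0, -7]],
  [0, [0, 0, 0], [0, 0, -7]],
  [0, [0, 0, 0], [0, 0, -7]],
  [0, [0, 0, 0], [0, 0, -7]],
  [0, [0, 0, 0], [0, 0, -7]],
  [0, [0, 0, 0], [0, 0, -7]],
])

```text
clock: 32.1
position: [0.6065, -0.1244, 0.1084]
orientation: [0.21, 3.134, -0.001]
wrist_force: [-0.2, 0.1, 0.3]
gripper_width: 1.002
```

```bash
python3 - <<'E'
from h import *
togo([.621,-.143,.001],180+np.degrees(TH));print(status.get_obs()["wrist_force"])
s=dishes(); crop(s,200,120,200,150,"g1.png")
t=viewer.snapshot("top"); crop(t,185,160,80,60,"g1t.png")
E
```

```text
shift tool mm [-16.8 -16.5 107.4] toolx [-0.991  0.134 -0.001] z [ 0. -0. -1.] q7 1.66
turn rz -5.7
[-0.17312854  0.07225171  0.27842765]
top pink 240 [615.   50.7  13. ] tray [  29.3 -120.8]
top beige 182 [617.3 124.1  13. ] tray [ 29.  -47.3]
scene pink 216 [616.4  51.7  13. ] tray [  30.6 -119.7]
scene beige 181 [619.2 121.6  13. ] tray [ 31.  -49.7]
scene green 125 [500.6 122.5  13. ] tray [-87.6 -53. ]
scene green 310 [ 620.8 -144.5   13. ] tray [  41.8 -315.6]
g1.png 4.0
g1t.png 10.0
```

View pics/g1.png

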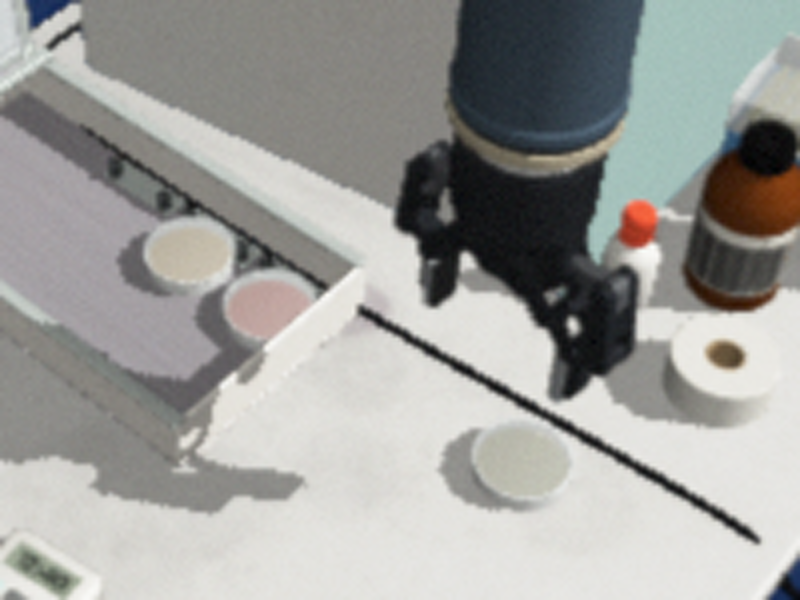

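View pics/g1t.png

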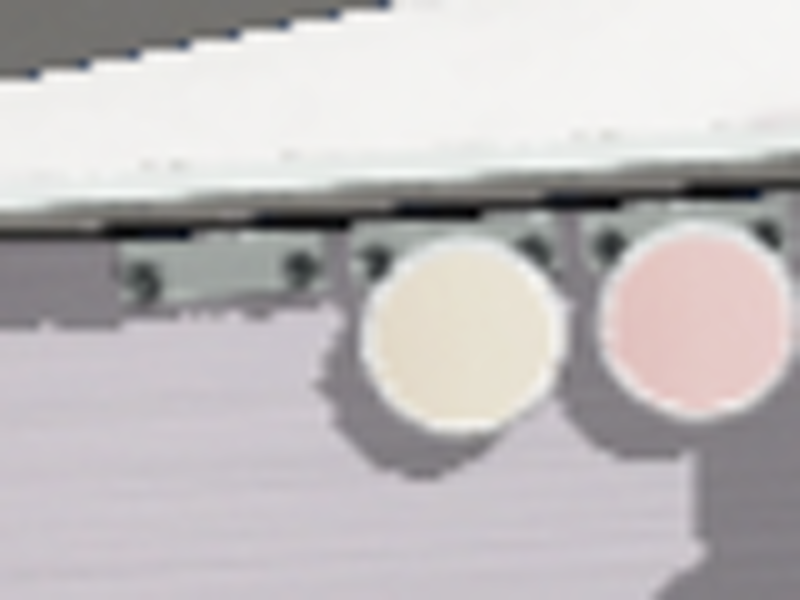

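Both are home. Now the third dish at (621, −143).

>>> move_arm([
  [0.1, [-0.017, -0.017, 0], [0, 0, 0]],
  [0.1, [0, 0, 0], [0, 0, -5.7]],
  [0.1, [0, 0, 0.03], [0, 0, 0]],
  [0.1, [0, 0, 0.03], [0, 0, 0]],
  [0.1, [0, 0, 0.03], [0, 0, 0]],
  [0.1, [0, 0, 0.012], [0, 0, 0]],
  [0.1, [0, 0, 0.005], [0, 0, 0]],
  [0.1, [0, 0, 0], [0, 0, 0]],
])

```text
clock: 32.92
position: [0.6204, -0.1433, 0.0007]
orientation: [-0.066, -3.139, 0.0]
wrist_force: [0.3, 0.4, -0.2]
gripper_width: 0.902
```

```bash
python3 - <<'E'
from h import *
togo([.621,-.143,.001],180+np.degrees(TH));print(status.get_obs()["wrist_force"])
s=dishes(); crop(s,250,160,120,90,"g2.png")
E
```

```text
shift tool mm [-0.6  0.3 -0.3] toolx [-0.999  0.042  0.002] z [-0.002 -0.    -1.   ] q7 1.77
turn rz -0.4
[ 0.32613736  0.36818926 -0.1693129 ]
top pink 239 [614.9  50.6  13. ] tray [  29.2 -120.8]
top beige 192 [617.  123.9  13. ] tray [ 28.7 -47.5]
scene pink 214 [616.4  52.1  13. ] tray [  30.6 -119.3]
scene beige 181 [618.9 122.1  13. ] tray [ 30.7 -49.2]
scene green 313 [ 621.1 -144.8   13. ] tray [  42.2 -315.9]
g2.png 6.666666666666667
```

View pics/g2.png

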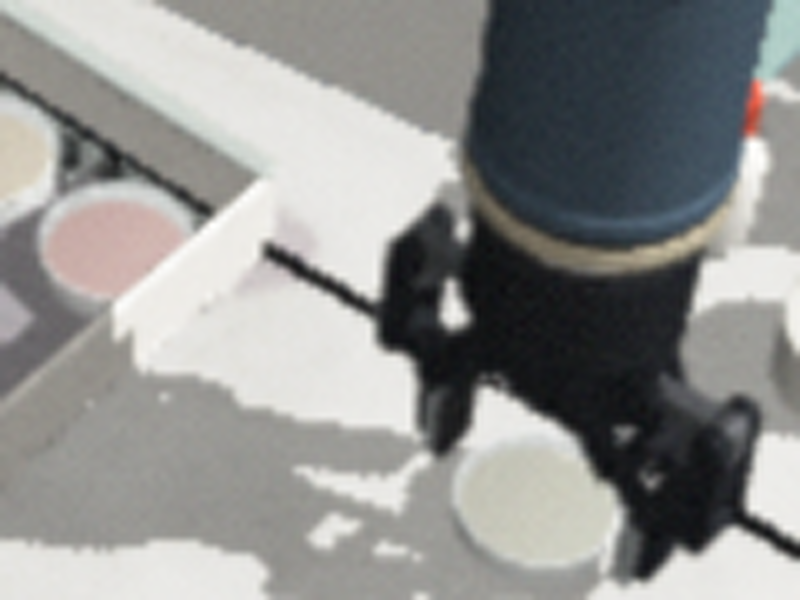

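>>> move_arm([
  [1, [0, 0, 0], [0, 0, 0]],
  [1, [0, 0, 0], [0, 0, 0]],
  [1, [0, 0, 0], [0, 0, 0]],
  [1, [0, 0, 0], [0, 0, 0]],
  [1, [0, 0, 0], [0, 0, 0]],
  [1, [0, 0, 0], [0, 0, 0]],
  [1, [0, 0, 0], [0, 0, 0]],
  [1, [0, 0, 0], [0, 0, 0]],
])

```text
clock: 33.68
position: [0.6218, -0.1436, 0.0032]
orientation: [0.064, 3.138, -0.0]
wrist_force: [-1.1, 0.6, 7.2]
gripper_width: 0.674
```

>>> move_arm([
  [1, [0, 0, -0.01], [0, 0, 0]],
  [1, [0, 0, -0.02], [0, 0, 0]],
  [1, [0, 0, -0.03], [0, 0, 0]],
  [1, [0, 0, -0.03], [0, 0, 0]],
  [1, [0.02, 0, -0.02], [0, 0, 0]],
  [1, [0.02, 0, 0], [0, 0, 0]],
  [1, [0, 0, 0], [0, 0, 7]],
  [1, [0, 0, 0], [0, 0, 7]],
])

```text
clock: 34.35
position: [0.5801, -0.1421, 0.1136]
orientation: [0.455, 3.106, 0.001]
wrist_force: [0.5, 0.4, -0.1]
gripper_width: 0.671
```

>>> move_arm([
  [1, [0, 0, 0], [0, 0, 7]],
  [1, [0, 0, 0], [0, 0, 7]],
  [1, [0, 0, 0], [0, 0, 7]],
  [1, [0, 0, 0], [0, 0, 7]],
  [1, [0, 0, 0], [0, 0, 7]],
  [1, [0, 0, 0], [0, 0, 7]],
  [1, [0, 0, 0], [0, 0, 7]],
  [1, [0, 0, 0], [0, 0, 7]],
])

```text
clock: 35.02
position: [0.5811, -0.1415, 0.1127]
orientation: [1.86, 2.53, 0.002]
wrist_force: [0.1, 0.1, -0.2]
gripper_width: 0.666
```

>>> move_arm([
  [1, [0, 0, 0], [0, 0, 7]],
  [1, [0, 0, 0], [0, 0, 7]],
  [1, [0, 0, 0], [0, 0, 6]],
  [1, [0.03, 0, 0], [0, 0, 0]],
  [1, [0.04, 0, 0], [0, 0, 0]],
  [1, [0.04, 0, 0], [0, 0, 0]],
  [1, [0.04, 0, 0], [0, 0, 0]],
  [1, [0.04, 0, 0], [0, 0, 0]],
])

```text
clock: 35.68
position: [0.5885, 0.0503, 0.1126]
orientation: [-2.266, -2.176, -0.003]
wrist_force: [0.8, 1.0, -0.4]
gripper_width: 0.672
```

```bash
python3 - <<'E'
from h import *
togo([*t2w(-1,23.5),.0045],90+np.degrees(TH));print(status.get_obs()["wrist_force"],status.get_obs()["gripper_width"])
s=dishes(); crop(s,160,70,160,120,"g3.png")
E
```

```text
shift tool mm [145.4  -4.7 108.4] toolx [0.04  0.999 0.002] z [ 0.001  0.001 -1.   ] q7 0.28
turn rz -0.3
[ 0.82664485  1.01115074 -0.35239299] 0.6721161373495379
scene pink 220 [616.   52.3  13. ] tray [  30.2 -119.1]
scene beige 115 [611.  121.2  13. ] tray [ 22.7 -50.4]
scene green 219 [666.9 123.8  13. ] tray [ 78.6 -45.8]
g3.png 5.0
```

View pics/g3.png

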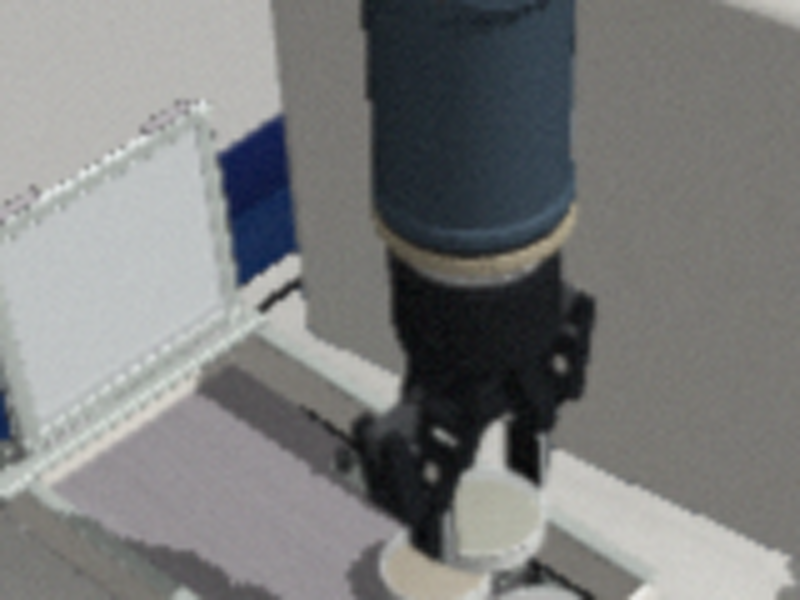

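>>> move_arm([
  [1, [0.03, 0, 0], [0, 0, 0]],
  [1, [0.035, -0.002, 0], [0, 0, 0]],
  [1, [0.035, -0.002, 0], [0, 0, 0]],
  [1, [0.03, 0, 0], [0, 0, 0]],
  [1, [0.003, 0, 0.02], [0, 0, 0]],
  [1, [0, 0, 0.03], [0, 0, 0]],
  [1, [0, 0, 0.02], [0, 0, 0]],
  [1, [0, 0, 0], [0, 0, 0]],
])

```text
clock: 36.45
position: [0.5875, 0.1815, 0.0387]
orientation: [-2.262, -2.175, 0.006]
wrist_force: [-0.6, -0.3, 0.4]
gripper_width: 0.672
```

```bash
python3 - <<'E'
from h import *
togo([*t2w(-1,23.5),.0055],90+np.degrees(TH));print(status.get_obs()["wrist_force"],status.get_obs()["gripper_width"])
E
```

```text
shift tool mm [14.5  2.  33.2] toolx [ 0.039  0.999 -0.001] z [-0.005 -0.    -1.   ] q7 0.13
turn rz -0.2
[-0.61196506 -0.28309245  0.44816578] 0.6721396235525336
```

>>> move_arm([
  [1, [0.008, 0, 0], [0, 0, 0]],
  [1, [0.0065, 0, 0.01], [0, 0, 0]],
  [1, [0, 0, 0.012], [0, 0, 0]],
  [1, [0, 0, 0.008], [0, 0, 0]],
  [1, [0, 0, 0.003], [0, 0, 0]],
  [1, [0, 0, 0], [0, 0, 0]],
  [1, [0, 0, 0], [0, 0, 0]],
  [1, [0, 0, 0], [0, 0, 0]],
])

```text
clock: 37.12
position: [0.5905, 0.1953, 0.0085]
orientation: [2.266, 2.176, 0.0]
wrist_force: [0.5, -0.1, -0.5]
gripper_width: 0.671
```

```bash
python3 - <<'E'
from h import *
togo([*t2w(-1,23.5),.0055],90+np.degrees(TH));print(status.get_obs()["wrist_force"],status.get_obs()["gripper_width"])
E
```

```text
shift tool mm [ 0.6 -0.7  3. ] toolx [ 0.041  0.999 -0.   ] z [ 0. -0. -1.] q7 0.13
turn rz -0.3
[ 0.49849715 -0.13875221 -0.52336801] 0.6707944382728068
```

>>> move_arm([
  [1, [0, 0, 0.002], [0, 0, 0]],
  [1, [0, 0, 0.001], [0, 0, 0]],
  [1, [0, 0, 0], [0, 0, 0]],
  [1, [0, 0, 0], [0, 0, 0]],
  [0.1, [0, 0, 0], [0, 0, 0]],
  [0.1, [0, 0, 0], [0, 0, 0]],
  [0.1, [0, 0, 0], [0, 0, 0]],
  [0.1, [0, 0, 0], [0, 0, 0]],
])

```text
clock: 37.78
position: [0.5902, 0.1956, 0.0051]
orientation: [-2.266, -2.176, 0.0]
wrist_force: [-0.4, 0.8, -0.8]
gripper_width: 0.901
```

>>> move_arm([
  [0.1, [0, 0, 0], [0, 0, 0]],
  [0.1, [0, 0, -0.01], [0, 0, 0]],
  [0.1, [0, 0, -0.02], [0, 0, 0]],
  [0.1, [0, -0.02, -0.03], [0, 0, 0]],
  [1, [0, -0.035, 0], [0, 0, 0]],
  [1, [0, 0, 0], [0, 0, -0.3]],
  [1, [0, 0, 0], [0, 0, 0]],
  [1, [0, 0, 0], [0, 0, 0]],
])

```text
clock: 38.45
position: [0.5358, 0.1982, 0.0659]
orientation: [2.259, 2.183, 0.002]
wrist_force: [0.4, 0.5, 0.1]
gripper_width: 0.338
```

```bash
python3 - <<'E'
from h import *
togo([*t2w(-57,23.5),.008],90+np.degrees(TH));print(status.get_obs()["wrist_force"],status.get_obs()["gripper_width"])
s=dishes(); crop(s,160,90,160,120,"g4.png")
E
```

```text
shift tool mm [-0.5 -1.9 57.9] toolx [0.035 0.999 0.001] z [ 0.001  0.001 -1.   ] q7 0.09
turn rz 0.0
[0.44021299 0.53364169 0.14115569] 0.33846331189483403
top pink 244 [615.2  50.3  13. ] tray [  29.4 -121.1]
top beige 229 [617.4 123.   13. ] tray [ 29.1 -48.4]
scene pink 218 [616.1  52.3  13. ] tray [  30.2 -119.2]
scene beige 180 [618.5 121.9  13. ] tray [ 30.3 -49.4]
scene green 206 [590.9 193.3  13. ] tray [ 0.2 21. ]
g4.png 5.0
```

View pics/g4.png

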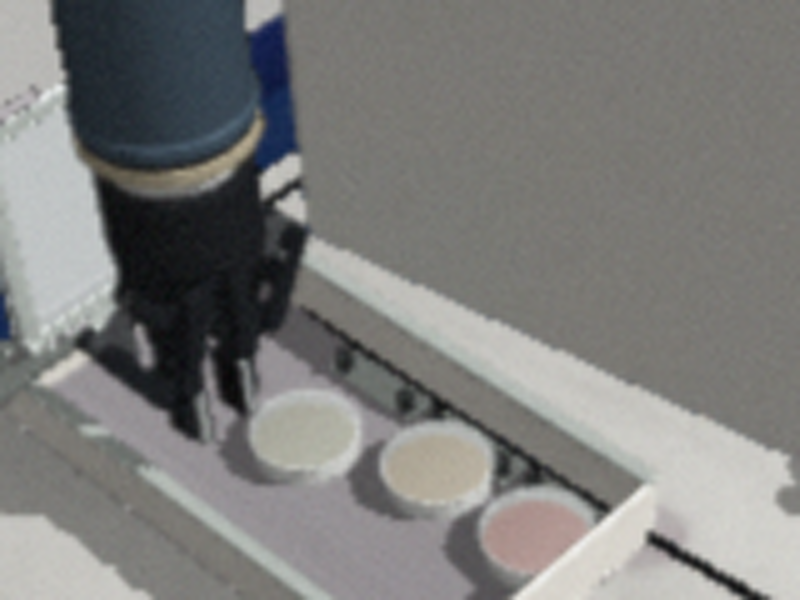

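>>> move_arm([
  [1, [-0.001, 0, 0.02], [0, 0, 0]],
  [1, [0, 0, 0.02], [0, 0, 0]],
  [1, [0, 0, 0.01], [0, 0, 0]],
  [1, [0, 0, 0.007], [0, 0, 0]],
  [1, [0, 0.005, 0], [0, 0, 0]],
  [1, [0, 0.005, 0], [0, 0, 0]],
  [1, [0, 0.005, 0], [0, 0, 0]],
  [1, [0, 0.004, 0], [0, 0, 0]],
])

```text
clock: 39.22
position: [0.5559, 0.1962, 0.0092]
orientation: [2.259, 2.181, 0.002]
wrist_force: [-0.7, 0.2, 0.3]
gripper_width: -0.001
```

>>> move_arm([
  [1, [0, 0.004, 0], [0, 0, 0]],
  [1, [0, 0.004, 0], [0, 0, 0]],
  [1, [0, 0.004, 0], [0, 0, 0]],
  [1, [0, 0.004, 0], [0, 0, 0]],
  [1, [0, 0.003, 0], [0, 0, 0]],
  [1, [0, 0.002, 0], [0, 0, 0]],
  [1, [0, 0.001, 0], [0, 0, 0]],
  [1, [0, 0, 0], [0, 0, 0]],
])

```text
clock: 39.88
position: [0.576, 0.1955, 0.0086]
orientation: [-2.259, -2.182, 0.001]
wrist_force: [-3.4, 0.1, 5.9]
gripper_width: 0.002
```

```bash
python3 - <<'E'
from h import *
togo([*t2w(-10,23.5),.008],90+np.degrees(TH));print(status.get_obs()["wrist_force"],status.get_obs()["gripper_width"])
E
```

```text
shift tool mm [0.9 4.8 0.6] toolx [0.035 0.999 0.   ] z [-0.001  0.    -1.   ] q7 0.14
turn rz 0.0
[-3.44961631  0.06129092  5.94782272] 0.0015040945370798963
```

>>> move_arm([
  [1, [0, 0.002, 0], [0, 0, 0]],
  [1, [0, 0.001, 0], [0, 0, 0]],
  [1, [0, 0.001, 0], [0, 0, 0]],
  [1, [0, 0.001, 0], [0, 0, 0]],
  [1, [0, 0.001, 0], [0, 0, 0]],
  [1, [0, 0, 0], [0, 0, 0]],
  [1, [0, 0, 0], [0, 0, 0]],
  [1, [0, 0, 0], [0, 0, 0]],
])

```text
clock: 40.55
position: [0.5797, 0.1955, 0.0085]
orientation: [-2.257, -2.18, 0.005]
wrist_force: [-11.1, 0.5, 12.1]
gripper_width: 0.0
```

>>> move_arm([
  [1, [0, 0.001, 0], [0, 0, 0]],
  [1, [0, 0.001, 0], [0, 0, 0]],
  [1, [0, 0, 0], [0, 0, 0]],
  [1, [0, 0, 0], [0, 0, 0]],
  [1, [0, 0, 0], [0, 0, 0]],
  [1, [0, 0, 0], [0, 0, 0]],
  [1, [0, 0, 0], [0, 0, 0]],
  [1, [0, 0, 0], [0, 0, 0]],
])

```text
clock: 41.22
position: [0.58, 0.1956, 0.0084]
orientation: [-2.255, -2.179, 0.008]
wrist_force: [-15.7, 0.4, 16.6]
gripper_width: -0.0
```

```bash
python3 - <<'E'
from h import *
togo([*t2w(-10,23.5),.008],90+np.degrees(TH));print(status.get_obs()["wrist_force"],status.get_obs()["gripper_width"])
E
```

```text
shift tool mm [0.7 0.8 0.4] toolx [0.034 0.999 0.001] z [-0.008  0.001 -1.   ] q7 0.14
turn rz 0.0
[-15.73374115   0.40281341  16.5563069 ] -0.0004005354887702139
```

>>> move_arm([
  [1, [0, -0.005, 0], [0, 0, 0]],
  [1, [0, -0.01, 0], [0, 0, 0]],
  [1, [0, -0.01, -0.02], [0, 0, 0]],
  [1, [0, 0, -0.04], [0, 0, 0]],
  [1, [0, 0, -0.04], [0, 0, 0]],
  [0, [0, -0.03, -0.02], [0, 0, 0]],
  [0, [0, -0.04, 0], [0, 0, 0]],
  [0, [0, -0.04, 0], [0, 0, 0]],
])

```text
clock: 41.88
position: [0.4497, 0.1998, 0.1297]
orientation: [2.26, 2.18, 0.006]
wrist_force: [-1.7, 2.0, 0.7]
gripper_width: 0.416
```

```bash
python3 - <<'E'
from h import *
togo([*t2w(-146,141),.13],180+np.degrees(TH))
s=dishes(); crop(s,120,90,200,150,"i1.png")
t=viewer.snapshot("top"); crop(t,145,150,140,105,"i1t.png")
E
```

```text
shift tool mm [118.5  -5.   -0.2] toolx [0.036 0.999 0.002] z [ 0.004  0.002 -1.   ] q7 -0.02
turn rz -90.0
top pink 245 [615.2  50.4  13. ] tray [  29.5 -121. ]
top beige 228 [617.4 123.   13. ] tray [ 29.1 -48.4]
top green 222 [616.8 192.6  13. ] tray [26.1 21.1]
scene pink 216 [616.2  52.2  13. ] tray [  30.4 -119.2]
scene beige 179 [619.6 121.8  13. ] tray [ 31.3 -49.5]
scene green 162 [676.5 258.7  13. ] tray [83.4 89.3]
scene green 206 [606.9 184.5  13. ] tray [16.4 12.7]
scene green 117 [498.1 155.6  13. ] tray [-91.2 -20. ]
i1.png 4.0
i1t.png 5.714285714285714
```

View pics/i1.png

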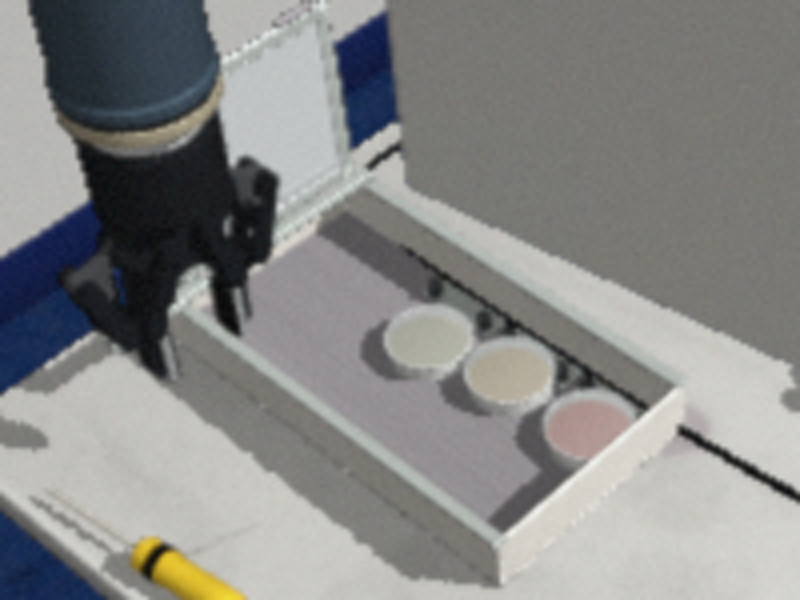

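View pics/i1t.png

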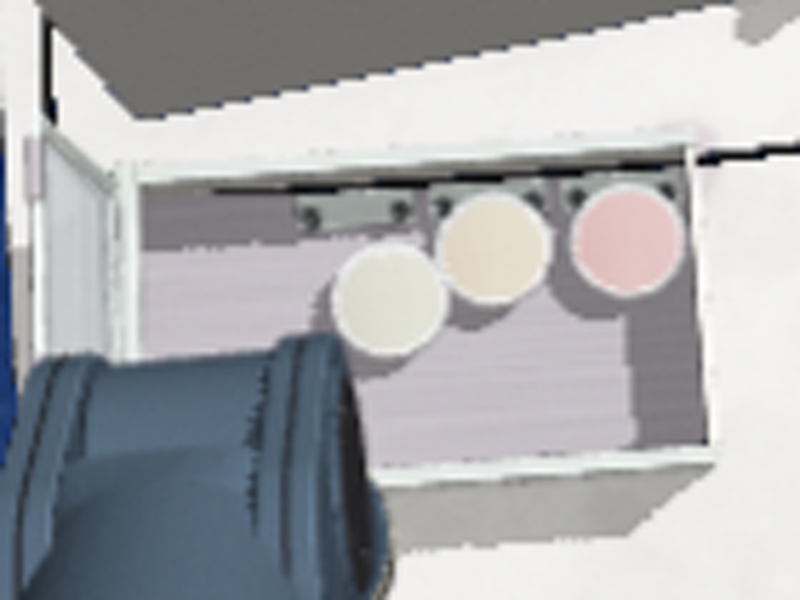

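```bash
python3 - <<'E'
from h import *
dishes();dishes();
t=viewer.snapshot("top"); crop(t,145,150,140,105,"i2t.png")
E
```

```text
top pink 244 [615.2  50.3  13. ] tray [  29.4 -121.1]
top beige 227 [617.4 123.   13. ] tray [ 29.1 -48.4]
top green 223 [595.4 180.   13. ] tray [5.1 7.8]
scene pink 215 [616.5  52.3  13. ] tray [  30.7 -119.1]
scene beige 172 [618.9 121.6  13. ] tray [ 30.7 -49.8]
scene green 216 [596.6 178.3  13. ] tray [6.4 6.1]
top pink 245 [615.2  50.3  13. ] tray [  29.4 -121.1]
top beige 227 [617.4 122.9  13. ] tray [ 29.1 -48.5]
top green 223 [595.4 180.   13. ] tray [5.1 7.8]
scene pink 215 [616.1  51.9  13. ] tray [  30.3 -119.5]
scene beige 183 [620.3 121.4  13. ] tray [ 32.  -49.9]
scene green 115 [503.4 243.2  13. ] tray [-89.   67.8]
scene green 206 [597.  178.4  13. ] tray [6.8 6.2]
i2t.png 5.714285714285714
```

View pics/i2t.png

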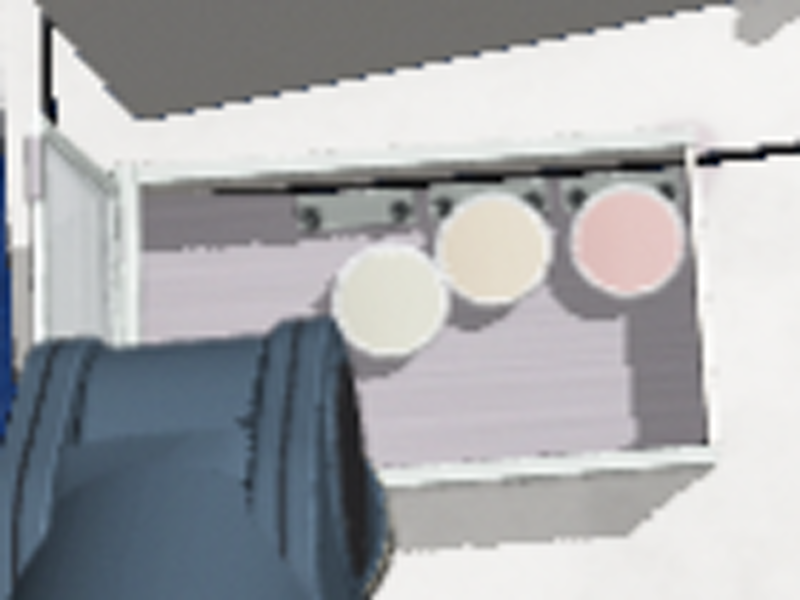

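>>> move_arm([
  [0.15, [0, 0.03, 0], [0, 0, 0]],
  [0.15, [-0.008, 0.04, 0], [0, 0, 0]],
  [0.15, [-0.008, 0.04, 0], [0, 0, 0]],
  [0.15, [0, 0.03, 0], [0, 0, 0]],
  [0.15, [0, 0.004, 0], [0, 0, 0]],
  [0.15, [0, 0, 0], [0, 0, -7]],
  [0.15, [0, 0, 0], [0, 0, -7]],
  [0.15, [0, 0, 0], [0, 0, -7]],
])

```text
clock: 42.95
position: [0.5933, 0.1782, 0.1275]
orientation: [1.818, 2.562, -0.002]
wrist_force: [0.3, 0.0, 0.0]
gripper_width: 0.849
```

>>> move_arm([
  [0.15, [0, 0, 0], [0, 0, -7]],
  [0.15, [0, 0, 0], [0, 0, -7]],
  [0.15, [0, 0, 0], [0, 0, -5]],
  [0.15, [0, 0, 0.02], [0, 0, 0]],
  [0.15, [0, 0, 0.03], [0, 0, 0]],
  [0.15, [0, 0, 0], [0, 0, 0]],
  [0.15, [0, 0, 0], [0, 0, 0]],
  [0.15, [0, 0, 0], [0, 0, 0]],
])

```text
clock: 43.62
position: [0.5934, 0.1785, 0.079]
orientation: [1.378, 2.823, -0.0]
wrist_force: [0.4, -0.2, 0.4]
gripper_width: 0.85
```

```bash
python3 - <<'E'
from h import *
togo([*t2w(5.8,7),.005]); print(status.get_obs()["gripper_width"])
s=dishes(); crop(s,140,90,160,120,"i3.png")
E
```

```text
shift tool mm [-1.   2.5 74. ] toolx [-0.615  0.788 -0.001] z [ 0. -0. -1.] q7 0.64
0.8496766900146003
top pink 245 [615.2  50.5  13. ] tray [  29.4 -120.9]
top beige 229 [617.5 122.8  13. ] tray [ 29.3 -48.6]
scene pink 218 [616.4  52.1  13. ] tray [  30.6 -119.3]
scene beige 184 [619.5 121.6  13. ] tray [ 31.3 -49.7]
scene green 211 [596.8 178.7  13. ] tray [6.5 6.5]
i3.png 5.0
```

View pics/i3.png

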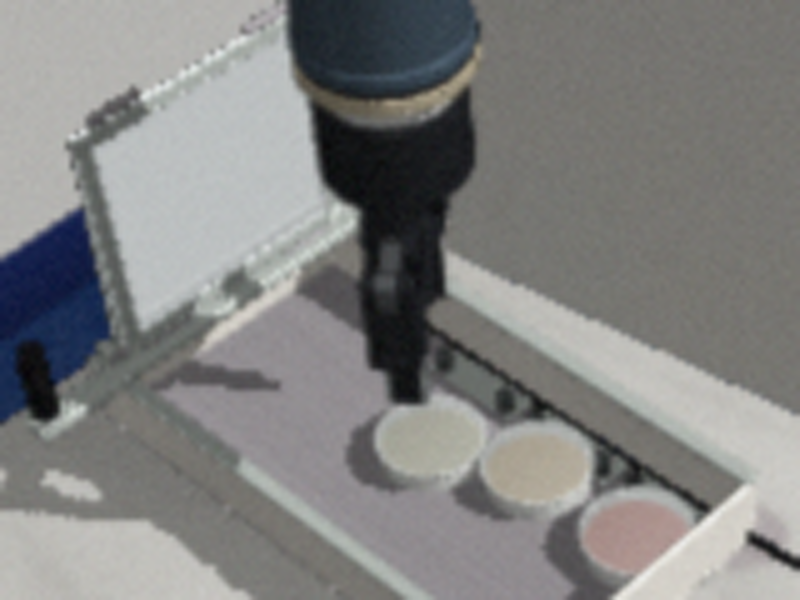

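>>> move_arm([
  [0.15, [-0.001, 0.002, 0.02], [0, 0, 0]],
  [0.15, [0, 0, 0.025], [0, 0, 0]],
  [0.15, [0, 0, 0.018], [0, 0, 0]],
  [0.15, [0, 0, 0.006], [0, 0, 0]],
  [0.15, [0, 0, 0.004], [0, 0, 0]],
  [0.15, [0, 0, 0], [0, 0, 0]],
  [0.15, [0, 0, 0], [0, 0, 0]],
  [0.15, [0, 0, 0], [0, 0, 0]],
])

```text
clock: 44.38
position: [0.5957, 0.1794, 0.0066]
orientation: [1.377, 2.822, 0.002]
wrist_force: [-0.8, -0.0, 0.2]
gripper_width: 0.849
```

```bash
python3 - <<'E'
from h import *
togo([*t2w(5.8,7),.005]); print(status.get_obs()["gripper_width"],status.get_obs()["wrist_force"])
s=dishes(); crop(s,180,110,120,90,"i4.png")
E
```

```text
shift tool mm [-0.4  0.1  1.6] toolx [-0.616  0.788 -0.001] z [ 0.002  0.001 -1.   ] q7 0.68
0.8492833003573511 [-0.75185012 -0.03233155  0.243657  ]
top pink 246 [615.   50.4  13. ] tray [  29.2 -121. ]
top beige 228 [617.5 123.8  13. ] tray [ 29.2 -47.6]
scene pink 218 [616.1  52.3  13. ] tray [  30.2 -119.1]
scene beige 174 [618.5 122.   13. ] tray [ 30.2 -49.4]
i4.png 6.666666666666667
```

View pics/i4.png

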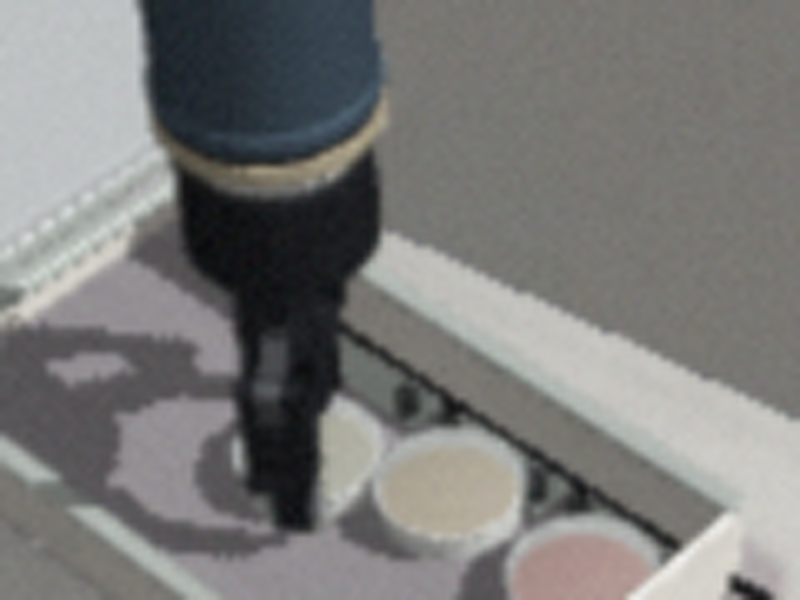

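>>> move_arm([
  [1, [0, 0, 0], [0, 0, 0]],
  [1, [0, 0, 0], [0, 0, 0]],
  [1, [0, 0, 0], [0, 0, 0]],
  [1, [0, 0, 0], [0, 0, 0]],
  [1, [0, 0, 0], [0, 0, 0]],
  [1, [0, 0, 0], [0, 0, 0]],
  [1, [0, 0, -0.005], [0, 0, 0]],
  [1, [0, 0, -0.01], [0, 0, 0]],
])

```text
clock: 45.15
position: [0.5942, 0.1791, 0.02]
orientation: [-1.377, -2.823, 0.002]
wrist_force: [-0.8, -0.4, -0.2]
gripper_width: 0.668
```

>>> move_arm([
  [1, [0.006, 0.002, 0], [0, 0, 0]],
  [1, [0.006, 0.002, 0], [0, 0, 0]],
  [1, [0.005, 0.001, 0], [0, 0, 0]],
  [1, [0, 0, 0.005], [0, 0, 0]],
  [1, [0, 0, 0.005], [0, 0, 0]],
  [1, [0, 0, 0], [0, 0, 0]],
  [1, [0, 0, 0], [0, 0, 0]],
  [1, [0, 0, 0], [0, 0, 0]],
])

```text
clock: 45.82
position: [0.5884, 0.1952, 0.01]
orientation: [-1.378, -2.823, 0.001]
wrist_force: [-0.6, -0.5, -0.2]
gripper_width: 0.668
```

```bash
python3 - <<'E'
from h import *
togo([*t2w(-1,23.5),.0065]); print(status.get_obs()["gripper_width"],status.get_obs()["wrist_force"])
E
```

```text
shift tool mm [-0.3  1.6  3.5] toolx [-0.615  0.788 -0.   ] z [-0.    -0.001 -1.   ] q7 0.65
0.668126562655907 [-0.62017999 -0.49946945 -0.17261458]
```

>>> move_arm([
  [1, [0, 0.001, 0.002], [0, 0, 0]],
  [1, [0, 0, 0.002], [0, 0, 0]],
  [1, [0, 0, 0], [0, 0, 0]],
  [1, [0, 0, 0], [0, 0, 0]],
  [0.15, [0, 0, 0], [0, 0, 0]],
  [0.15, [0, 0, 0], [0, 0, 0]],
  [0.15, [0, 0, 0], [0, 0, 0]],
  [0.15, [0, 0, 0], [0, 0, 0]],
])

```text
clock: 46.48
position: [0.5891, 0.1963, 0.0063]
orientation: [-1.377, -2.824, 0.0]
wrist_force: [-0.2, -0.3, 0.0]
gripper_width: 0.847
```

>>> move_arm([
  [0.15, [0, 0, -0.01], [0, 0, 0]],
  [0.15, [0, 0, -0.025], [0, 0, 0]],
  [0.15, [0, 0, -0.025], [0, 0, 0]],
  [1, [0, 0, 0], [0, 0, 7]],
  [1, [0, 0, 0], [0, 0, 7]],
  [1, [0, 0, 0], [0, 0, 7]],
  [1, [0, 0, 0], [0, 0, 7]],
  [1, [0, 0, 0], [0, 0, 7]],
])

```text
clock: 47.15
position: [0.5893, 0.1966, 0.0673]
orientation: [-2.169, -2.272, -0.001]
wrist_force: [-0.3, 1.6, -0.2]
gripper_width: 0.137
```

>>> move_arm([
  [1, [0, 0, 0], [0, 0, 5]],
  [1, [0, -0.02, 0], [0, 0, 0]],
  [1, [0, -0.03, 0], [0, 0, 0]],
  [1, [0, -0.008, 0], [0, 0, 0]],
  [1, [0, 0, 0], [0, 0, 0]],
  [1, [0, 0, 0], [0, 0, 0]],
  [1, [0, 0, 0], [0, 0, 0]],
  [1, [0, 0, 0], [0, 0, 0]],
])

```text
clock: 47.82
position: [0.5325, 0.1983, 0.0666]
orientation: [2.26, 2.181, 0.002]
wrist_force: [-0.9, -0.1, -0.1]
gripper_width: 0.0
```

```bash
python3 - <<'E'
from h import *
togo([*t2w(-57,23.5),.008],90+np.degrees(TH)); print(status.get_obs()["gripper_width"],status.get_obs()["wrist_force"])
s=dishes(); crop(s,160,90,160,120,"i5.png")
E
```

```text
shift tool mm [-0.4  1.3 58.6] toolx [0.035 0.999 0.   ] z [ 0.001  0.    -1.   ] q7 0.1
turn rz -0.0
0.0003414033749423339 [-0.94502419 -0.08787665 -0.05781701]
top pink 242 [615.1  50.5  13. ] tray [  29.4 -121. ]
top beige 229 [617.5 123.   13. ] tray [ 29.2 -48.4]
scene pink 215 [616.2  52.2  13. ] tray [  30.4 -119.2]
scene beige 182 [618.8 121.6  13. ] tray [ 30.6 -49.8]
scene green 184 [673.1 134.5  13. ] tray [ 84.4 -35. ]
scene green 205 [589.7 195.   13. ] tray [-1.1 22.6]
scene green 127 [501.2  60.9  13. ] tray [ -84.9 -114.6]
i5.png 5.0
```

View pics/i5.png

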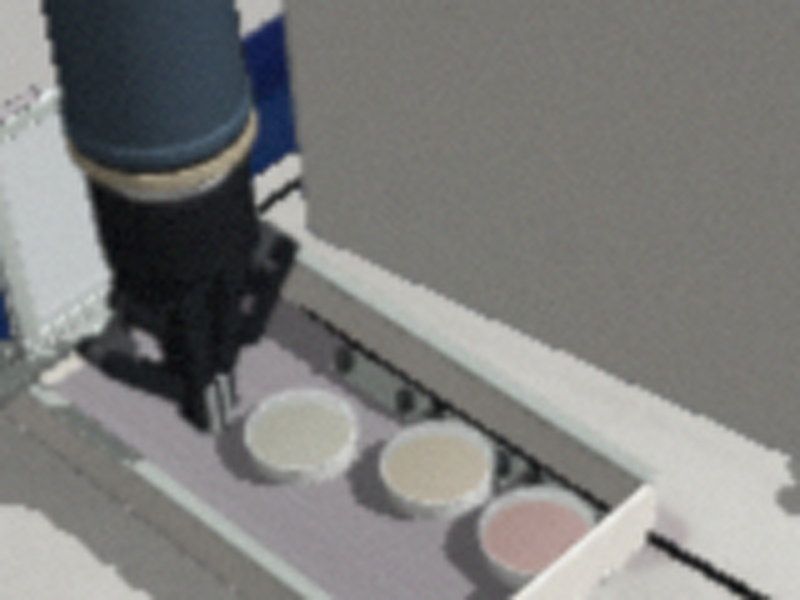

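Push home as before (TCP −58.3 → about −10).

>>> move_arm([
  [1, [0, 0, 0.02], [0, 0, 0]],
  [1, [0, 0, 0.02], [0, 0, 0]],
  [1, [0, 0, 0.01], [0, 0, 0]],
  [1, [0, 0.003, 0.007], [0, 0, 0]],
  [1, [0, 0.005, 0], [0, 0, 0]],
  [1, [0, 0.005, 0], [0, 0, 0]],
  [1, [0, 0.005, 0], [0, 0, 0]],
  [1, [0, 0.004, 0], [0, 0, 0]],
])

```text
clock: 48.58
position: [0.5547, 0.1976, 0.0102]
orientation: [2.26, 2.181, 0.002]
wrist_force: [0.6, -0.4, 0.2]
gripper_width: -0.0
```

>>> move_arm([
  [1, [0, 0.004, 0], [0, 0, 0]],
  [1, [0, 0.004, 0], [0, 0, 0]],
  [1, [0, 0.004, 0], [0, 0, 0]],
  [1, [0, 0.004, 0], [0, 0, 0]],
  [1, [0, 0.003, 0], [0, 0, 0]],
  [1, [0, 0.002, 0], [0, 0, 0]],
  [1, [0, 0.001, 0], [0, 0, 0]],
  [1, [0, 0, 0], [0, 0, 0]],
])

```text
clock: 49.25
position: [0.575, 0.1969, 0.0097]
orientation: [-2.259, -2.182, 0.001]
wrist_force: [-3.1, 0.5, 6.1]
gripper_width: 0.004
```

>>> move_arm([
  [1, [0, 0.001, 0], [0, 0, 0]],
  [1, [0, 0.001, 0], [0, 0, 0]],
  [1, [0, 0.001, 0], [0, 0, 0]],
  [1, [0, 0.001, 0], [0, 0, 0]],
  [1, [0, 0, 0], [0, 0, 0]],
  [1, [0, 0, 0], [0, 0, 0]],
  [1, [0, 0, 0], [0, 0, 0]],
  [1, [0, 0, 0], [0, 0, 0]],
])

```text
clock: 49.92
position: [0.5789, 0.1968, 0.0096]
orientation: [-2.259, -2.182, 0.0]
wrist_force: [-3.3, 0.1, 5.1]
gripper_width: 0.002
```

```bash
python3 - <<'E'
from h import *
togo([*t2w(-10,23.5),.008],90+np.degrees(TH)); print(status.get_obs()["wrist_force"])
E
```

```text
shift tool mm [-0.5  1.9  1.6] toolx [0.035 0.999 0.   ] z [-0.001  0.    -1.   ] q7 0.15
turn rz 0.0
[-3.34729349  0.14280642  5.10137364]
```

>>> move_arm([
  [1, [0, 0.001, 0], [0, 0, 0]],
  [1, [0, 0.001, 0], [0, 0, 0]],
  [1, [0, 0.001, 0], [0, 0, 0]],
  [1, [0, 0, 0], [0, 0, 0]],
  [1, [0, 0, 0], [0, 0, 0]],
  [1, [0, 0, 0], [0, 0, 0]],
  [1, [0, 0, 0], [0, 0, 0]],
  [1, [0, 0, 0], [0, 0, 0]],
])

```text
clock: 50.58
position: [0.5813, 0.1969, 0.0096]
orientation: [-2.258, -2.181, 0.002]
wrist_force: [-5.8, 0.6, 7.2]
gripper_width: -0.003
```

>>> move_arm([
  [1, [0, 0.001, 0], [0, 0, 0]],
  [1, [0, 0, 0], [0, 0, 0]],
  [1, [0, 0, 0], [0, 0, 0]],
  [1, [0, 0, 0], [0, 0, 0]],
  [1, [0, -0.003, 0], [0, 0, 0]],
  [1, [0, -0.01, 0], [0, 0, 0]],
  [1, [0, -0.01, -0.02], [0, 0, 0]],
  [1, [0, -0.02, -0.04], [0, 0, 0]],
])

```text
clock: 51.25
position: [0.5407, 0.1974, 0.0642]
orientation: [-2.26, -2.182, 0.007]
wrist_force: [-1.0, 1.3, 1.9]
gripper_width: 0.002
```

>>> move_arm([
  [1, [0, -0.02, -0.04], [0, 0, 0]],
  [0, [0, -0.04, -0.02], [0, 0, 0]],
  [0, [0, -0.03, 0], [0, 0, 0]],
  [0, [0, 0, 0], [0, 0, -7]],
  [0, [0, 0, 0], [0, 0, -7]],
  [0, [0, 0, 0], [0, 0, -7]],
  [0, [0, 0, 0], [0, 0, -7]],
  [0, [0, 0, 0], [0, 0, -7]],
])

```text
clock: 51.92
position: [0.4561, 0.2012, 0.1228]
orientation: [1.49, 2.765, 0.001]
wrist_force: [-0.9, -0.7, -0.0]
gripper_width: 0.976
```

```bash
python3 - <<'E'
from h import *
togo([*t2w(-146,141),.13],180+np.degrees(TH))
s=dishes(); dishes(); crop(s,120,90,200,150,"j1.png")
t=viewer.snapshot("top"); crop(t,145,150,140,105,"j1t.png")
E
```

```text
shift tool mm [101.8  58.5  -7.2] toolx [-0.55   0.835 -0.   ] z [ 0.001  0.    -1.   ] q7 0.47
turn rz -54.6
top pink 242 [615.2  50.5  13. ] tray [  29.4 -120.9]
top beige 228 [617.5 123.1  13. ] tray [ 29.2 -48.3]
top green 226 [620.5 195.6  13. ] tray [29.7 24.3]
scene pink 218 [616.4  52.1  13. ] tray [  30.6 -119.3]
scene beige 178 [619.1 121.7  13. ] tray [ 30.9 -49.6]
scene green 194 [622.2 194.3  13. ] tray [31.4 23. ]
scene green 111 [499.7 178.3  13. ] tray [-90.5   2.8]
top pink 244 [615.2  50.3  13. ] tray [  29.4 -121.1]
top beige 227 [617.4 123.   13. ] tray [ 29.1 -48.4]
top green 224 [620.5 195.7  13. ] tray [29.7 24.3]
scene pink 215 [616.3  52.2  13. ] tray [  30.5 -119.2]
scene beige 184 [619.5 121.5  13. ] tray [ 31.3 -49.9]
scene green 196 [622.4 194.2  13. ] tray [31.6 22.9]
j1.png 4.0
j1t.png 5.714285714285714
```

View pics/j1t.png

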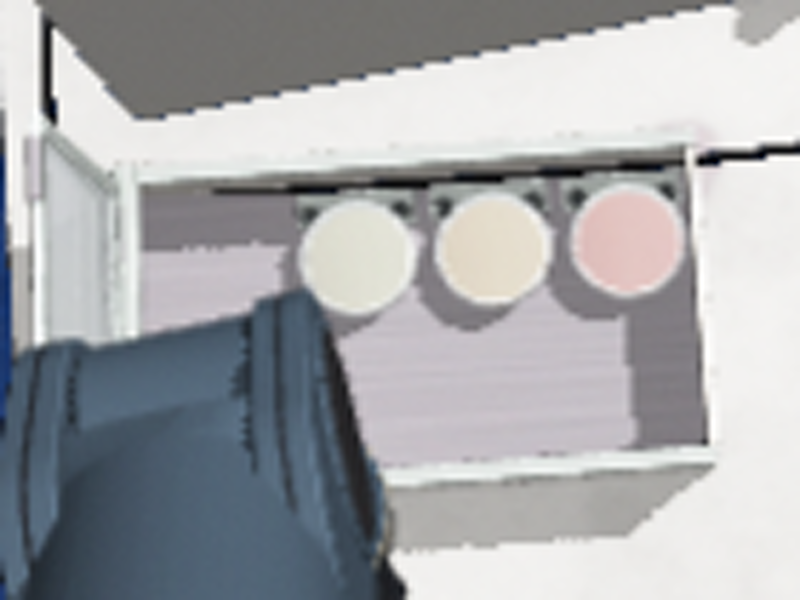

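View pics/j1.png

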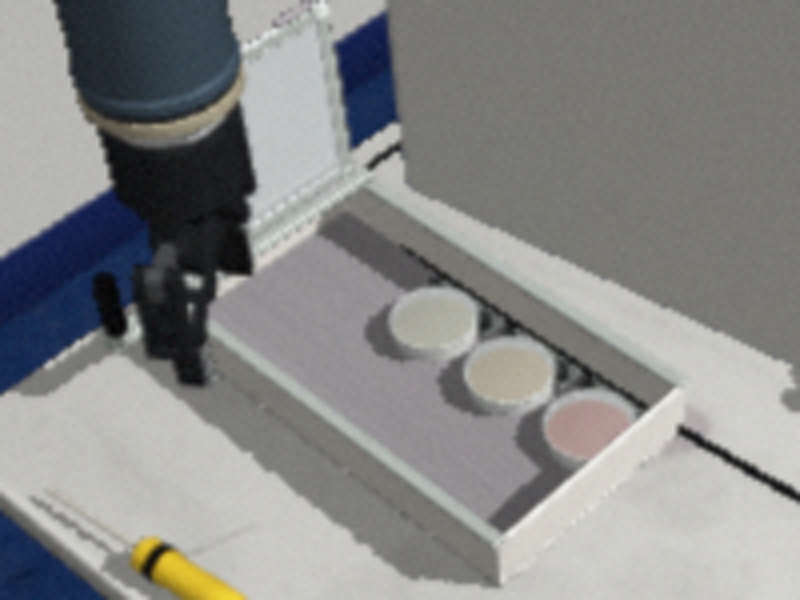

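>>> move_arm([
  [0, [0, 0, 0], [0, 0, -6.8]],
  [0, [0, 0, 0], [0, 0, -6.8]],
  [0, [0, 0, 0], [0, 0, -6.8]],
  [0, [0, 0, 0], [0, 0, -6.8]],
  [0, [0, 0, 0], [0, 0, -6.8]],
  [0, [0, 0, 0], [0, 0, -6.8]],
  [0, [0, 0, 0], [0, 0, -6.8]],
  [0, [0, 0, -0.01], [0, 0, -7]],
])

```text
clock: 52.83
position: [0.4549, 0.2007, 0.1312]
orientation: [-0.062, -3.139, 0.003]
wrist_force: [-0.6, 0.3, -0.3]
gripper_width: 1.0
```

```bash
python3 - <<'E'
from h import *
togo([*t2w(-146,141),.13],180+np.degrees(TH))
E
```

```text
shift tool mm [ 10.5 117.4   1. ] toolx [-0.999  0.039  0.002] z [-0.002 -0.002 -1.   ] q7 1.18
turn rz -0.2
```

>>> move_arm([
  [0, [0.01, 0, 0], [0, 0, -0.2]],
  [0, [0, 0.02, 0], [0, 0, 0]],
  [0, [0, 0.035, 0], [0, 0, 0]],
  [0, [0, 0.035, 0], [0, 0, 0]],
  [0, [0, 0.02, 0], [0, 0, 0]],
  [0, [0, 0.007, 0], [0, 0, 0]],
  [0, [0, 0, 0], [0, 0, 0]],
  [0, [0, 0, 0], [0, 0, 0]],
])

```text
clock: 53.5
position: [0.4496, 0.3173, 0.132]
orientation: [-0.065, -3.14, 0.002]
wrist_force: [-0.4, -0.8, -0.0]
gripper_width: 1.001
```

```bash
python3 - <<'E'
from h import *
togo([*t2w(-146,140.5),.07],180+np.degrees(TH))
s=viewer.snapshot("scene"); crop(s,110,80,120,90,"j2.png")
t=viewer.snapshot("top"); crop(t,120,150,140,105,"j2t.png")
E
```

```text
shift tool mm [ 0.6  0.7 62. ] toolx [-0.999  0.041  0.001] z [-0.001 -0.001 -1.   ] q7 0.99
turn rz -0.4
j2.png 6.666666666666667
j2t.png 5.714285714285714
```

View pics/j2.png

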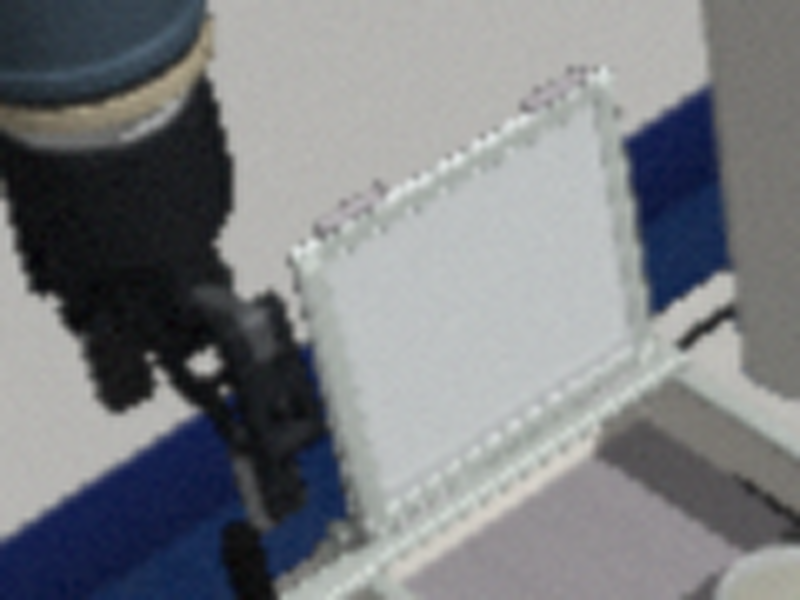

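>>> move_arm([
  [0, [0, 0, 0.02], [0, 0, -0.4]],
  [0, [0, 0, 0.02], [0, 0, 0]],
  [0, [0, 0, 0.02], [0, 0, 0]],
  [0, [0, 0, 0.002], [0, 0, 0]],
  [0, [0, 0, 0], [0, 0, 0]],
  [1, [0, 0, 0], [0, 0, 0]],
  [1, [0, 0, 0], [0, 0, 0]],
  [1, [0, 0, 0], [0, 0, 0]],
], force=30)

```text
clock: 54.27
position: [0.4508, 0.3185, 0.0716]
orientation: [0.05, 3.14, 0.002]
wrist_force: [0.4, 0.3, 0.8]
gripper_width: 0.6
```

>>> move_arm([
  [1, [0, 0, 0], [0, 0, 0]],
  [1, [0, 0, 0], [0, 0, 0]],
  [1, [0, 0, 0], [0, 0, 0]],
  [1, [0, 0, 0], [0, 0, 0]],
  [1, [0, 0, 0], [0, 0, 0]],
  [1, [0, 0, 0], [0, 0, 0]],
  [1, [0, 0, 0], [0, 0, 0]],
  [1, [0, 0, 0], [0, 0, 0]],
])

```text
clock: 54.93
position: [0.4503, 0.3171, 0.0708]
orientation: [-0.051, -3.141, 0.002]
wrist_force: [-1.3, -4.8, 5.4]
gripper_width: 0.177
```

```bash
python3 - <<'E'
from h import *
o=status.get_obs();print(w2t(o["position"]),o["position"][2],o["wrist_force"],o["gripper_width"])
togo([*t2w(-146,-140.6),.07],180+np.degrees(TH))
E
```

```text
[-144.64139149  139.72383375] 0.07082333614038026 [-1.28940121 -4.84018818  5.38953053] 0.17663455952723953
shift tool mm [   2.1 -280.3    1.2] toolx [-0.999  0.032  0.   ] z [-0.    -0.001 -1.   ] q7 1.02
turn rz 0.1
```

>>> move_arm([
  [1, [0, -0.004, 0], [0, 0, 0]],
  [1, [0, -0.008, 0], [0, 0, 0]],
  [1, [0, -0.015, 0], [0, 0, 0]],
  [1, [0, -0.02, 0], [0, 0, 0]],
  [1, [0, -0.02, 0], [0, 0, 0]],
  [1, [0, -0.02, 0], [0, 0, 0]],
  [1, [0, -0.02, 0], [0, 0, 0]],
  [1, [0, -0.02, 0], [0, 0, 0]],
])

```text
clock: 55.6
position: [0.4462, 0.1894, 0.0708]
orientation: [0.05, 3.14, 0.0]
wrist_force: [0.9, 0.5, 5.1]
gripper_width: 0.176
```

```bash
python3 - <<'E'
from h import *
o=status.get_obs();print(w2t(o["position"]),o["position"][2],o["wrist_force"],o["gripper_width"])
s=viewer.snapshot("scene"); crop(s,110,80,180,135,"k1.png")
E
```

```text
[-144.31841374   11.93933101] 0.07082161984638835 [0.9304973  0.47127817 5.05944865] 0.17560020120635722
k1.png 4.444444444444445
```

View pics/k1.png

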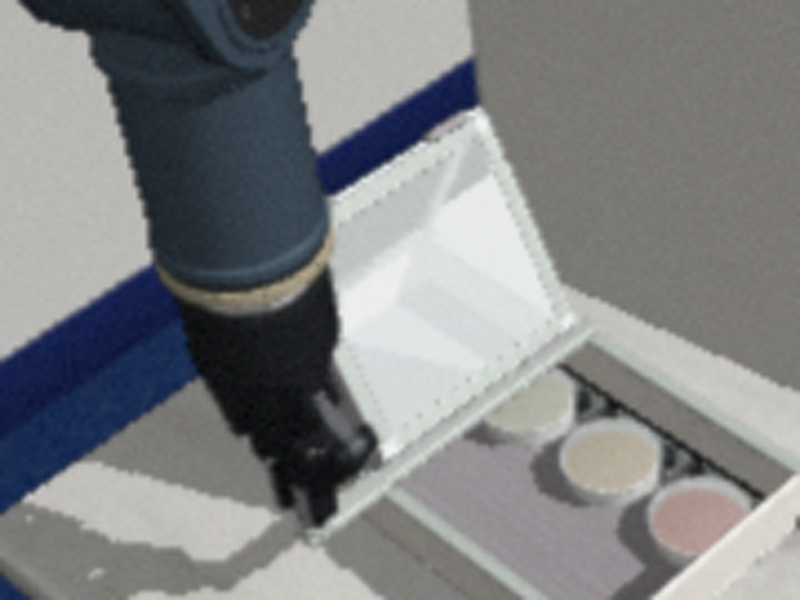

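Closing cleanly; 152 mm remain.

>>> move_arm([
  [1, [0, -0.02, 0], [0, 0, 0]],
  [1, [0, -0.02, 0], [0, 0, 0]],
  [1, [0, -0.02, 0], [0, 0, 0]],
  [1, [0, -0.02, 0], [0, 0, 0]],
  [1, [0, -0.02, 0], [0, 0, 0]],
  [1, [0, -0.02, 0], [0, 0, 0]],
  [1, [0, -0.012, 0], [0, 0, 0]],
  [1, [0, -0.006, 0], [0, 0, 0]],
])

```text
clock: 56.32
position: [0.4416, 0.0508, 0.0708]
orientation: [0.054, 3.141, -0.001]
wrist_force: [1.1, 0.9, 4.3]
gripper_width: 0.18
```

```bash
python3 - <<'E'
from h import *
o=status.get_obs();print(w2t(o["position"]),o["position"][2],o["wrist_force"],o["gripper_width"])
E
```

```text
[-144.05554589 -126.76503148] 0.0707633871698217 [1.11035887 0.93789845 4.28237249] 0.180308581947608
```

>>> move_arm([
  [1, [0, -0.005, 0], [0, 0, 0]],
  [1, [0, -0.003, 0], [0, 0, 0]],
  [1, [0, -0.002, 0], [0, 0, 0]],
  [1, [0, -0.001, 0], [0, 0, 0]],
  [1, [0, -0.001, 0], [0, 0, 0]],
  [1, [0, -0.001, 0], [0, 0, 0]],
  [1, [0, 0, 0], [0, 0, 0]],
  [1, [0, 0, 0], [0, 0, 0]],
])

```text
clock: 56.98
position: [0.4413, 0.0409, 0.0706]
orientation: [-0.048, -3.141, -0.0]
wrist_force: [-1.3, -1.2, 6.6]
gripper_width: 0.179
```

```bash
python3 - <<'E'
from h import *
o=status.get_obs();print(w2t(o["position"]),o["position"][2],o["wrist_force"],o["gripper_width"])
E
```

```text
[-143.99702952 -136.59906753] 0.07057421612104102 [-1.26217246 -1.15468561  6.62828757] 0.17934403968851842
```

>>> move_arm([
  [1, [0, -0.002, 0], [0, 0, 0]],
  [1, [0, -0.001, 0], [0, 0, 0]],
  [1, [0, -0.001, 0], [0, 0, 0]],
  [1, [0, -0.001, 0], [0, 0, 0]],
  [1, [0, 0, 0], [0, 0, 0]],
  [1, [0, 0, 0], [0, 0, 0]],
  [1, [0, 0, 0], [0, 0, 0]],
  [1, [0, 0, 0], [0, 0, 0]],
])

```text
clock: 57.65
position: [0.4412, 0.036, 0.0706]
orientation: [-0.048, -3.141, -0.0]
wrist_force: [-0.5, 0.2, 6.9]
gripper_width: 0.177
```

>>> move_arm([
  [1, [0, -0.001, 0], [0, 0, 0]],
  [1, [0, -0.001, 0], [0, 0, 0]],
  [1, [0, -0.001, 0], [0, 0, 0]],
  [1, [0, 0, 0], [0, 0, 0]],
  [1, [0, 0, 0], [0, 0, 0]],
  [1, [0, 0, 0], [0, 0, 0]],
  [1, [0, 0, 0], [0, 0, 0]],
  [1, [0, 0, 0], [0, 0, 0]],
])

```text
clock: 58.32
position: [0.4414, 0.0345, 0.0706]
orientation: [0.045, 3.141, 0.002]
wrist_force: [-0.1, 6.1, 6.1]
gripper_width: 0.177
```

```bash
python3 - <<'E'
from h import *
o=status.get_obs();print(w2t(o["position"]),o["position"][2],o["wrist_force"],o["gripper_width"])
s=viewer.snapshot("scene"); crop(s,130,90,180,135,"k2.png")
E
```

```text
[-143.63974305 -142.98606188] 0.07060520440693713 [-0.07119769  6.05063163  6.07209413] 0.17674720110222011
k2.png 4.444444444444445
```

View pics/k2.png

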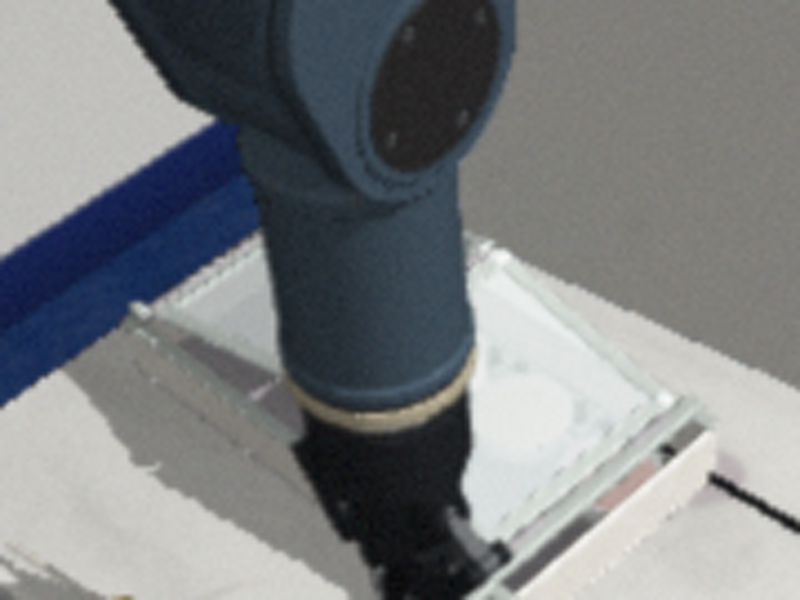

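>>> move_arm([
  [1, [0, -0.001, 0], [0, 0, 0]],
  [1, [0, -0.001, 0], [0, 0, 0]],
  [1, [0, 0, 0], [0, 0, 0]],
  [1, [0, 0, 0], [0, 0, 0]],
  [1, [0, 0, 0], [0, 0, 0]],
  [1, [0, 0, 0], [0, 0, 0]],
  [1, [0, 0, 0], [0, 0, 0]],
  [1, [0, 0, 0], [0, 0, 0]],
])

```text
clock: 59.03
position: [0.4418, 0.034, 0.0707]
orientation: [0.042, 3.14, 0.005]
wrist_force: [-0.3, 12.1, 5.5]
gripper_width: 0.177
```

>>> move_arm([
  [0, [0, 0, 0], [0, 0, 0]],
  [0, [0, 0, 0], [0, 0, 0]],
  [0, [0, 0, 0], [0, 0, 0]],
  [0, [0, 0, 0], [0, 0, 0]],
  [0, [0, 0, 0], [0, 0, 0]],
  [0, [0, 0, 0], [0, 0, 0]],
  [0, [0, 0, -0.03], [0, 0, 0]],
  [0, [0, 0, -0.04], [0, 0, 0]],
])

```text
clock: 59.7
position: [0.4392, 0.0301, 0.1391]
orientation: [-0.05, -3.135, 0.002]
wrist_force: [1.3, 0.5, 0.4]
gripper_width: 1.001
```

>>> move_arm([
  [0, [0, 0, -0.04], [0, 0, 0]],
  [0, [0, -0.03, -0.03], [0, 0, 0]],
  [0, [0, -0.04, 0], [0, 0, 0]],
  [0, [0, -0.04, 0], [0, 0, 0]],
  [0, [0, -0.04, 0], [0, 0, 0]],
  [0, [0, -0.04, 0], [0, 0, 0]],
  [0, [0, 0, 0], [0, 0, 0]],
  [0, [0, 0, 0], [0, 0, 0]],
])

```text
clock: 60.37
position: [0.4345, -0.1614, 0.2099]
orientation: [-0.058, -3.141, 0.001]
wrist_force: [0.1, 1.3, -0.3]
gripper_width: 0.996
```

```bash
python3 - <<'E'
from h import *
s=viewer.snapshot("scene"); crop(s,130,80,260,195,"k3.png")
t=viewer.snapshot("top"); crop(t,145,150,140,105,"k3t.png")
P=t["pixels"].astype(int)
for a,c,st in blob(t,P.max(2)<60):
    p=plane(t,c,.105)
    if 8<a<60 and abs(p[0]-.44)<.03: print(a,c,p,w2t(p))
P=s["pixels"].astype(int)
for a,c,st in blob(s,P.max(2)<60):
    p=plane(s,c,.084)
    if 50<a<200 and abs(p[0]-.44)<.05: print("s",a,c,p,w2t(p))
E
```

```text
k3.png 3.076923076923077
k3t.png 5.714285714285714
17 [265.58823529 245.88235294] [0.44010907 0.03592381 0.105     ] [-145.02344184 -141.63771961]
s 94 [222.94680851 224.34042553] [0.44348182 0.03287704 0.084     ] [-141.54613917 -144.56460487]
```

View pics/k3.png

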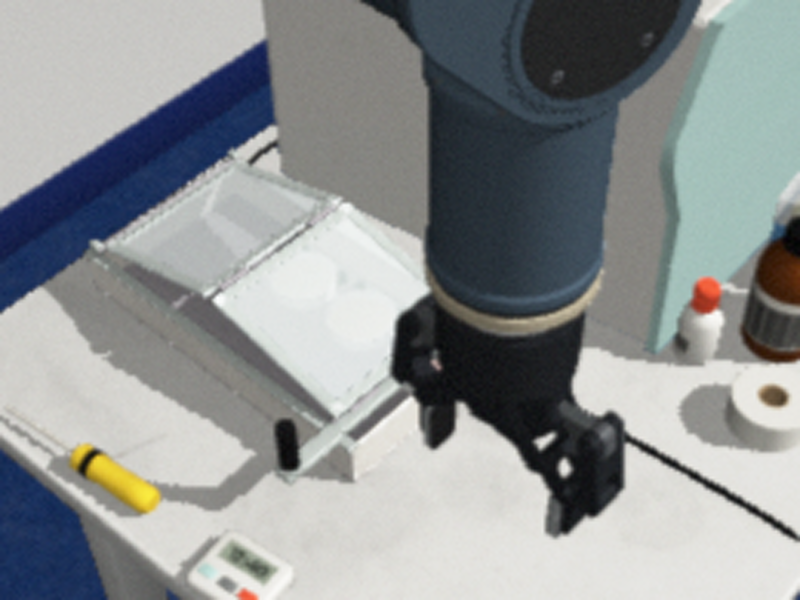

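View pics/k3t.png

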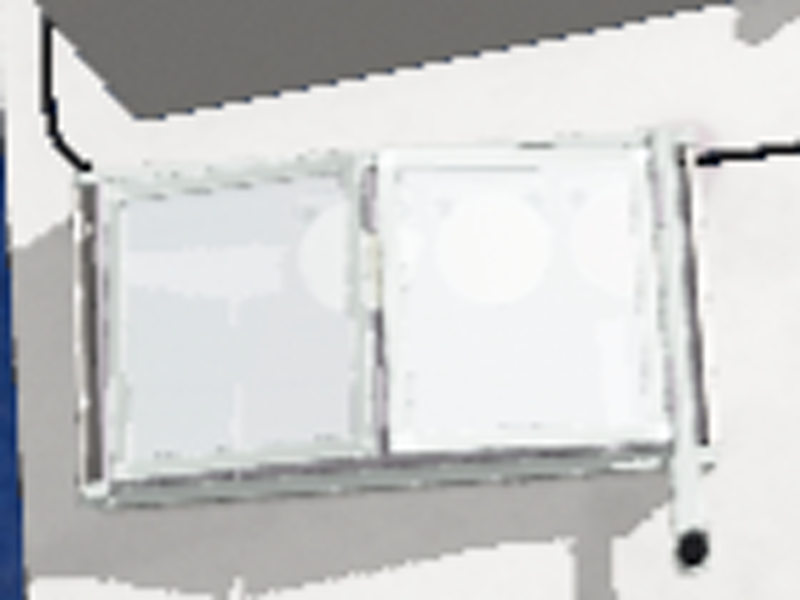

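```bash
python3 -c "
from cell import robot
print(robot.finish_job())"
```

```text
the job is handed in; nothing more can be done
None
```

The job is done and handed in at about 60 s of the 210 s allowed; the hand-in gave no verdict.

- **Cover opened:** I gripped the post and slid the cover left until it met its end stop, with the panels standing upright back to back.
- **Dishes:** I laid all three on the tray floor and pushed each against its pins until the wrist force rose. Pink is on seat_0, beige on seat_1 and greenish on seat_2.
- **Knocked dish:** the greenish dish was knocked about 3 cm out of its seat while the arm was moving away. I gripped it again and pushed it home a second time; it met only about 6 N on that last push, against 10–16 N the other times.
- **Cover shut:** I slid it back until it met the other end stop at about 12 N, then released it and moved the arm clear.

**Last checks:**
- Just before closing, both cameras put every dish within about 2 mm of its seat, and the two views differed from each other by 1–2 mm.
- After closing, the dishes show at their pins through the clear panels. Glare hides part of the rightmost one.
- The handle post appears at exactly the same pixel as at the start, when the cover was shut.
- The bottle, label roll and screwdriver show no visible change. I checked that by eye only and did not measure their positions.

No check failed.

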